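# Lock a sloping carving slide with its T-head pin

### The job

Lock the sliding carriage of the sloping carving stand. Take the T-head lock pin out of its rack, put it foot first through the slot in the carriage and slide the carriage towards the front edge of the bench (towards the robot) until the pin also drops through the hidden slot in the bar underneath; push it fully home, only then turn it a quarter turn so that its T-foot locks beneath the bar, and let go of it. Leave the beaker, the spirit burner and the pot of tools undisturbed.

Things in the scene. Friction and masses are not known exactly. Their poses are not given: they have to be found in the camera images.
- carriage_slot (a point): Centre of the slot's mouth in the upper face of the carriage, a sloping aluminium plate 120 (up the slope) x 110 (across) x 14 mm. The face is tilted 30 degrees. Axes: x up the slope, to the robot's left within 20 degrees; y across it, level, towards the robot; z out of the face, square to it. The slot goes right through, 26 mm along x by 12.5 mm along y.
- carriage (a joint): Slide of the carriage in m: 0 at the end of its travel far from the robot, 0.05 at the near end; grows along +y of carriage_slot. Starts at 0 to 0.006. About 1.5 N moves it; no spring. It carries, 57 mm up the slope from the slot's centre, a wax rose 53 mm wide and 12 mm high held between two brass dogs (together 76 mm wide across the slope, 13 mm high).
- stand: Grey fixed stand, 170 x 236 mm, 0.17 m high; origin under its centre, z up, x as the slope rises. 2 mm under the carriage a fixed steel bar 14 mm thick crosses it, free room below. The bar has one slot, 27 mm along the slope by 13.5 mm across, in line with the carriage slot up and down the slope, but hidden sideways: it is in line at some carriage value from 0.012 to 0.042.
- pin_rack: Wooden rack, a fixed block 80 x 60 x 50 mm high with one slot; origin at the centre of its underside. The lock pin starts upright in it, its collar resting on the rack's top, grip centre about 86 mm above the bench, its x along the rack's x. A straight lift of 55 mm frees it.
- pin_grip (a point): Centre of the red handle of the lock pin, the place to grip: 44 mm along x, 16 mm thick along y, 40 mm high along z. The pin is 104 mm long, about 0.12 kg; z is its axis, from foot to handle. Its T-foot stops on the plain bar 16 mm below the carriage's upper face; with both slots in line it goes 48 mm deep, until the collar rests on the carriage.
- pin_foot (a point): Lower end of the lock pin on its axis, 84 mm below pin_grip; same axes. Steel T-foot 22 mm along x, 9 mm along y, 14 mm high (lowest 4 mm only 18 x 6 mm), long the same way as the handle; then a 9 mm round shank to a 34 mm collar, its underside 48 mm above the foot. It passes the slots with its x along theirs, and is free to turn once the collar is on the carriage.
- beaker: Milky plastic beaker, 61 mm wide, 88 mm high, loose, standing near the rack; origin at the centre of its underside. Bystander.
- spirit_burner: Glass spirit burner, 66 mm wide, 69 mm high, loose, standing behind; origin at the centre of its underside. Bystander.
- tools_pot: Black pot of picks and pencils, 70 mm wide, 136 mm high with its contents, loose, standing behind the stand; origin at the centre of its underside. Bystander.

How it is judged:
On the way, in this order (a step that is already met when the one before it is completed fails the run):
1. the pin is home through carriage and bar, not yet turned (z of pin_foot in the frame of carriage_slot below -0.044 m and x of pin_foot in the frame of carriage_slot between -0.01 and 0.01 m and y of pin_foot in the frame of carriage_slot between -0.006 and 0.006 m and angle between the z axis of pin_foot and the z axis of carriage_slot, either way round below 0.15 rad and angle between the x axis of pin_foot and the x axis of carriage_slot, either way round below 0.35 rad), for 0.1 s.
2. the pin, still home, has been turned a quarter turn (z of pin_foot in the frame of carriage_slot below -0.044 m and x of pin_foot in the frame of carriage_slot between -0.01 and 0.01 m and y of pin_foot in the frame of carriage_slot between -0.006 and 0.006 m and angle between the z axis of pin_foot and the z axis of carriage_slot, either way round below 0.15 rad and angle between the x axis of pin_foot and the y axis of carriage_slot, either way round below 0.35 rad), for 0.2 s.
At the end, for the whole second after the job is handed in: The pin's foot is at least 44 mm below the carriage's upper face (48 mm is home), within 10 mm of the centre of the carriage slot along it and 6 mm across it, the pin square to the face within 0.15 rad, its T-foot across the slots within 0.35 rad, and the pin is at rest (all of step 2 and linear speed of lock_pin below 0.02 m/s); the robot touches nothing.
It fails at once if a bystander is shoved more than 30 mm or tipped (distance of any of beaker, spirit_burner, tools_pot from where it was at the start of the episode above 0.03 m or angle between any of beaker, spirit_burner, tools_pot's own z axis and vertical above 0.3 rad).
It also fails if it takes over 56 s, if anything falls off the work surface, if the arm or the gripper's body presses on something with over 40 N, if the wrist force passes 120 N, or if a joint passes its speed limit or range.

### The arm

A 7-joint arm with a two-finger parallel gripper is mounted at the origin on a cart in front of the work surface, level with it; the furniture and walls round the work are solid. World frame = base frame: x ahead of the robot, y to its left, z up, the work surface at z = 0. Lengths are in m, angles in rad, forces in N, time in s.
With the tool pointing down it reaches from about 0.425 to 0.875 m from the base axis. Payload 4.7 kg.
Tool frame: the origin (TCP) lies midway between the tips of the shut fingers; the grasp point (between the pads) lies 19 mm behind it; z points along the fingers, y is the direction in which the jaws open and shut (so a half turn about z gives the same grasp; the last joint's range is limited). The gripper opens to 87 mm and grips with 3 to 60 N. Pads are 19 mm wide; open, the fingers measure 117 mm over their backs; the gripper's body (75 mm by 190 mm) begins 51 mm behind the grasp point.
Start: joints at [-1.135, 0.321, -0.07, 1.45, 0.023, 1.371, -0.057], TCP at [0.266, 0.593, 0.202] pointing down, gripper open.
Joint ranges: [-2.86, 2.86], [-0.3, 2.09], [-1.38, 1.24], [0.06, 2.45], [-1.56, 4.7], [0.09, 2.05], [-2.69, 2.69]. Speed limits (rad/s): [2.57, 2.57, 3.14, 3.14, 3.14, 3.14, 3.14].

### API

Orientations are given as a rotation vector (axis times angle).
In Python, from bench import monitor, eyes, order gives the robot as it stands. The module is installed in compiled form; this text tells all that it offers.
- The arm moves only by the shell command python3 -m pendant 'ROWS' [FORCE]. ROWS is JSON, a list of rows, each a list of 3 entries, a list of its own where there are three numbers: the turn, a rotation vector about the tool's x, y, z in degrees, then the shift along the tool's x, y, z in m, then the gripper command: -1 is fully open, 1 is shut, values between are in proportion. In form: [[[rx, ry, rz], [tx, ty, tz], hand], ...]. A call has 1 to 8 rows; each row shifts and turns the commanded pose from where the row before left it, along the tool's axes as they then stand; what a row does not reach is not made up. A row lasts 1/8 s, in which the tool goes at most 62.5 mm and 10.7 degrees, less where a joint would pass 70% of its speed; a pose out of reach is approached as far as the arm can. A call is refused whole if a number of a shift passes 0.0625 or a number of a turn 10.7, either way. A call with a gripper value outside its range is refused whole. The fingers move at their own pace and stop on an object; FORCE is the grip in N (left out, the last holds). Time passes only in rows, so rows that do not move let the fingers close. It gives the time, the measured TCP pose, the force and the opening at its end, in the units of the state.
- monitor.get_state(): the state, without advancing time (a new reading comes with each control period).
- eyes.get_image(name): name is "side" or "top" or "wrist"; returns a dict with "color" (480x640x3 uint8, red, green, blue), "range_z" (480x640 float32, m along the optical axis (not along the pixel's ray), 0 where there is no reading), "fx", "fy", "cx", "cy" (pixels), "world_to_cam" (4x4, takes a point from world to camera coordinates). Camera axes: x right, y up, looking along -z (the intrinsics and any distortion apply to the point x, -y, -z); pixel columns grow to the right and rows downward; lengths in m; the calibration is good to about 2 mm. A picture is of the moment at which its call begins.
- order.close_job(): hands the job in, once; it reports no verdict.
The state is a dict: "time": time; "joint_positions": joint angles; "qd": joint speeds; "joint_torque": joint torques, N m; "position": TCP position; "tool_rot": TCP orientation; "ft_force": force on the tool from outside, world axes, zero at the start; "torque": the same for the moment, N m; "grip_width": opening from 0.0 (shut) to 1.0 (fully open).
Only numpy, scipy, OpenCV 4.12 (cv2) and the standard library are available. Lean on these libraries where they do the work, as an engineer would, in place of code of your own. Each camera call takes 0.05 s, during which the arm holds its last target.

## Working session

There is one attempt and no reset: what is moved stays moved. The work goes in short steps, Python scripts to look and compute and a shell command to move; the robot and the scene stay as the last step left them, time stands still between calls to the robot, and variables do not carry over. Pictures are saved under pics/ and viewed, and the job is handed in when it is done.

```bash
mkdir -p pics; ls; python3 - <<'E'
from bench import monitor, eyes
import cv2, numpy as np
s=monitor.get_state(); print(s)
for n in ("side","top","wrist"):
    d=eyes.get_image(n); cv2.imwrite(f"pics/a_{n}.png",d["color"][:,:,::-1])
    print(n,d["fx"],d["fy"],d["cx"],d["cy"],np.round(d["world_to_cam"],4).tolist(),[k for k in d])
    np.savez(f"pics/a_{n}.npz",**d)
E
```

```text
pics
{'time': 0.0, 'joint_positions': array([-1.13490106,  0.32184278, -0.07010006,  1.45166806,  0.02261486,
        1.37079144, -0.05690764]), 'qd': array([-1.84757412e-03,  7.85111274e-04,  9.49137398e-05,  5.44402662e-04,
       -9.21668336e-05,  6.74273834e-04, -1.77240013e-03]), 'joint_torque': array([ 3.20404524e-04, -4.91291428e+01, -4.03539296e-01, -3.12532961e+01,
       -6.38788682e-02,  4.38849139e-02,  1.99446226e-04]), 'position': array([0.26591187, 0.59247389, 0.20105231]), 'tool_rot': array([-6.57529554e-01, -3.07170723e+00,  2.98288113e-03]), 'ft_force': array([-0.44205841,  0.0160549 , -0.55178578]), 'torque': array([ 0.00860737,  0.01514888, -0.04712709]), 'grip_width': 1.001290265568739}
side 441.0545410583113 441.0545410583113 324.2473843112744 244.55818022377798 [[-0.9993, 0.0286, 0.0259, 0.6475], [0.0129, -0.386, 0.9224, -0.1371], [0.0363, 0.9221, 0.3853, -0.8156], [0.0, 0.0, 0.0, 1.0]] ['color', 'range_z', 'fx', 'fy', 'cx', 'cy', 'world_to_cam']
top 539.5033767088421 539.5033767088421 320.89020101959096 239.07501787189025 [[0.0238, -0.9995, -0.0194, -0.094], [0.9965, 0.0222, 0.0804, -0.6441], [-0.0799, -0.0212, 0.9966, -0.9707], [0.0, 0.0, 0.0, 1.0]] ['color', 'range_z', 'fx', 'fy', 'cx', 'cy', 'world_to_cam']
wrist 431.9544688349983 431.9544688349983 323.0222653589947 240.9160431763685 [[0.4094, 0.9123, -0.0019, -0.6489], [-0.873, 0.3912, -0.2912, 0.0353], [-0.265, 0.1209, 0.9567, -0.3924], [0.0, 0.0, 0.0, 1.0]] ['color', 'range_z', 'fx', 'fy', 'cx', 'cy', 'world_to_cam']
```

View pics/a_side.png

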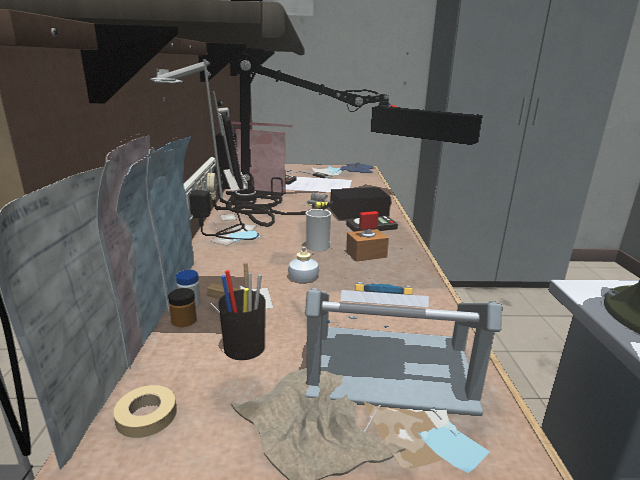

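View pics/a_top.png

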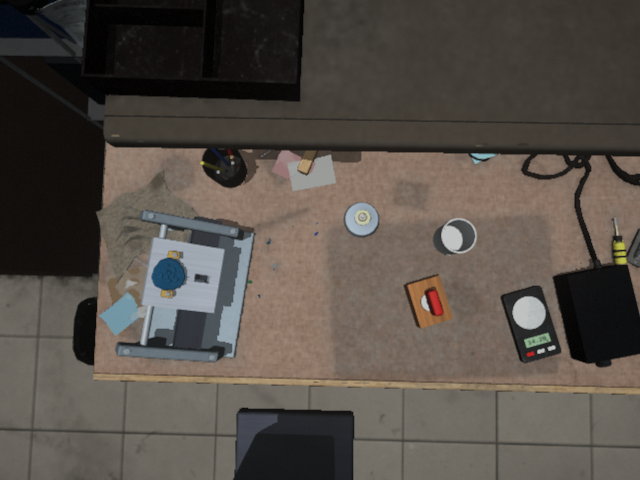

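View pics/a_wrist.png

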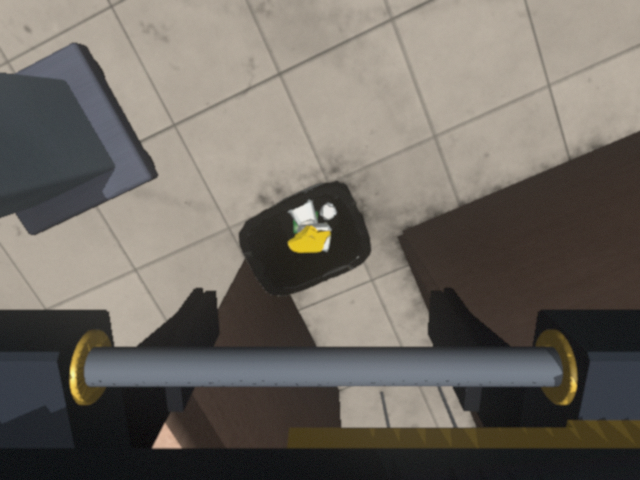

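```bash
cat > h.py <<'E'
import numpy as np, cv2
from scipy.spatial.transform import Rotation as R
def load(f): return dict(np.load(f))
def ray(d,u,v):
    W=d["world_to_cam"]; Rm=W[:3,:3]; c=-Rm.T@W[:3,3]
    k=np.array([(u-d["cx"])/d["fx"],-(v-d["cy"])/d["fy"],-1.0]); return c,Rm.T@k
def pt(d,u,v,z=None):
    c,r=ray(d,u,v); z=d["range_z"][int(round(v)),int(round(u))] if z is None else z
    return c+r*z
def atz(d,u,v,h):
    c,r=ray(d,u,v); return c+r*(h-c[2])/r[2]
def proj(d,p):
    W=d["world_to_cam"]; q=W[:3,:3]@np.asarray(p)+W[:3,3]
    return d["cx"]+d["fx"]*q[0]/-q[2], d["cy"]-d["fy"]*q[1]/-q[2]
def tri(o):
    A=np.zeros((3,3));b=np.zeros(3)
    for d,u,v in o:
        c,r=ray(d,u,v);r=r/np.linalg.norm(r);P=np.eye(3)-np.outer(r,r);A+=P;b+=P@c
    return np.linalg.solve(A,b)
def crop(d,u0,v0,u1,v1,s,fn):
    c=d["color"][v0:v1,u0:u1,::-1]; cv2.imwrite(fn,cv2.resize(c,None,fx=s,fy=s,interpolation=cv2.INTER_CUBIC))
E
python3 - <<'E'
from h import *
t=load("pics/a_top.npz"); s=load("pics/a_side.npz")
crop(t,100,195,260,315,5,"pics/b1.png")
crop(t,395,265,465,335,8,"pics/b2.png")
crop(s,330,200,410,270,8,"pics/b3.png")
crop(s,290,270,510,420,3,"pics/b4.png")
E
```

```text
(no output)
```

View pics/b1.png

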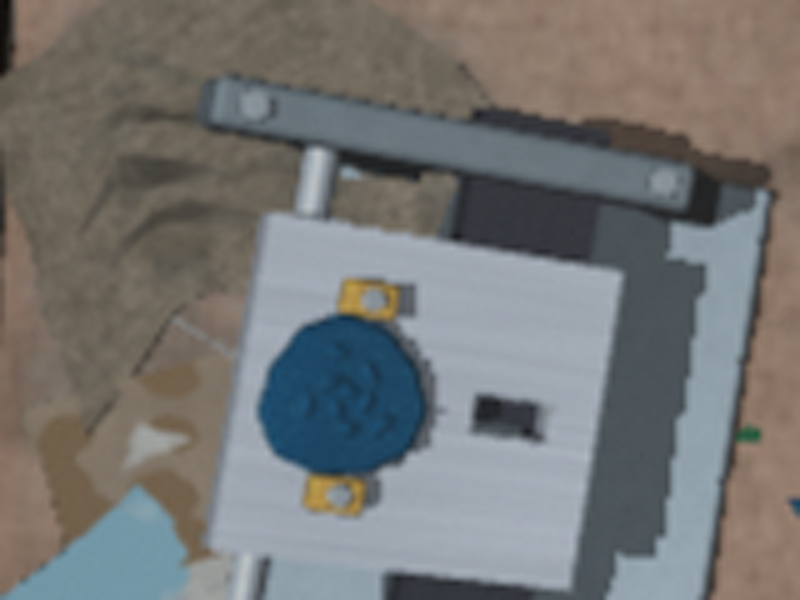

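View pics/b2.png

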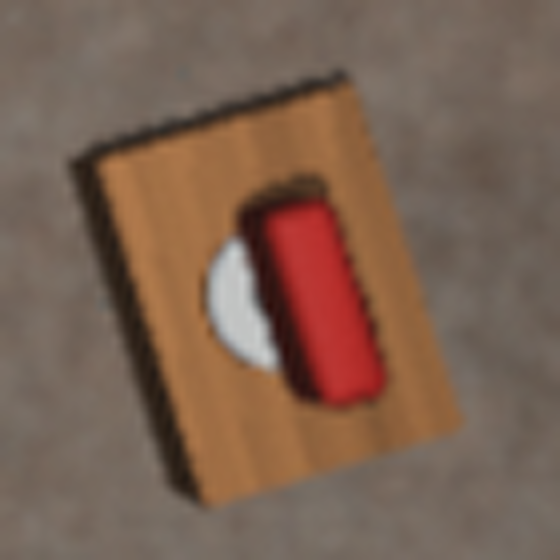

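View pics/b3.png

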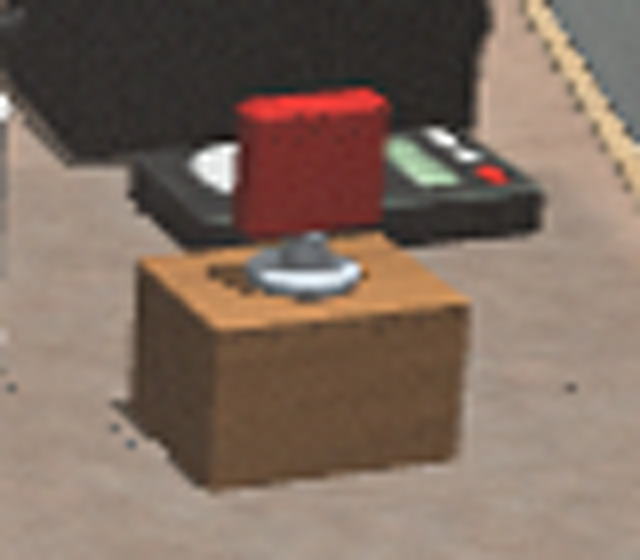

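View pics/b4.png

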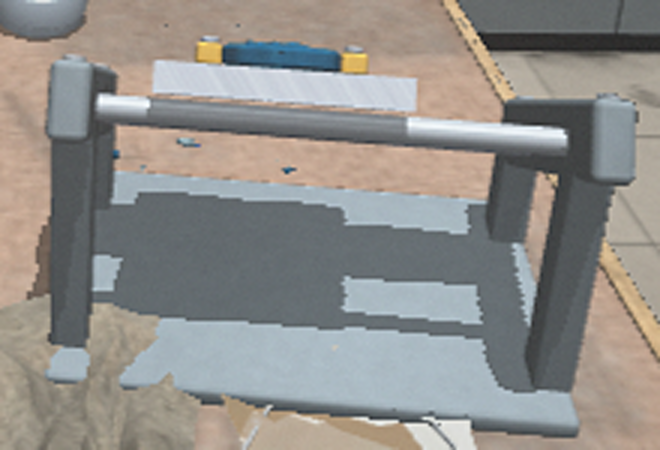

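```bash
python3 - <<'E'
from h import *
np.set_printoptions(precision=4,suppress=True)
t=load("pics/a_top.npz"); s=load("pics/a_side.npz")
# handle top corners (crop b2)
H=[(395+x/8,265+y/8) for x,y in((268,205),(328,200),(382,385),(325,405))]
for u,v in H: print("htop",atz(t,u,v,.106),pt(t,u,v))
c=np.mean(H,0); print("depth centre",pt(t,*c),"z",atz(t,*c,.106))
# side: handle top centre: crop b3 (312,103), 
cs=(330+312/8,200+104/8); print("side",pt(s,*cs),"tri",tri([(t,*c),(s,*cs)]))
K=[(395+x/8,265+y/8) for x,y in((105,158),(350,80),(463,420),(208,503))]
print("rack",[atz(t,u,v,.05) for u,v in K], np.mean([atz(t,u,v,.05) for u,v in K],0))
k=np.array([atz(t,u,v,.05) for u,v in K])[:,:2]
print("rackdir",np.degrees(np.arctan2(*((k[0]-k[3]+k[1]-k[2])[::-1]))))
# beaker etc depth
for n,u,v in(("burner",362,219),):print(n,pt(t,u,v))
# carriage plane
P=[]
for v in range(200,312):
  for u in range(142,224):
    # inside quad
    q=np.array([(265,212),(622,270),(575,590),(210,547)],np.float32)/5+np.array([100,195],np.float32)
    if cv2.pointPolygonTest(q.astype(np.float32),(float(u),float(v)),True)>2 and u>188 and not(192<=u<=211 and 270<=v<=286):
        P.append(pt(t,u,v))
P=np.array(P);m=np.median(P,0);U,S,V=np.linalg.svd(P-m,full_matrices=False)
n=V[2]*np.sign(V[2][2]);r=np.abs((P-m)@n);print(len(P),m,n,"tilt",np.degrees(np.arccos(n[2])),"az",np.degrees(np.arctan2(-n[1],-n[0])),np.percentile(r,[50,90]))
def hit(u,v):
    c,r=ray(t,u,v);return c+r*((m-c)@n)/(r@n)
Q=np.array([hit(100+x/5,195+y/5) for x,y in((265,212),(622,270),(575,590),(210,547))]);print("corners",Q)
for i in range(4):print(np.linalg.norm(Q[i]-Q[(i+1)%4]))
xd=(Q[0]-Q[1]+Q[3]-Q[2]);xd/=np.linalg.norm(xd);yd=Q[3]-Q[0]+Q[2]-Q[1];yd/=np.linalg.norm(yd)
print(xd,yd,xd@yd,"az x",np.degrees(np.arctan2(xd[1],xd[0])),"az y",np.degrees(np.arctan2(yd[1],yd[0])),"elev",np.degrees(np.arcsin(xd[2])))
L=np.array([hit(100+x/5,195+y/5) for x,y in((475,397),(540,405),(538,440),(472,430))]);print("slot",L,L.mean(0), "rel corners", Q.mean(0), (L.mean(0)-Q.mean(0))@xd,(L.mean(0)-Q.mean(0))@yd)
E
```

```text
htop [ 0.5569 -0.2632  0.106 ] [ 0.5569 -0.2646  0.0983]
htop [ 0.5583 -0.2757  0.106 ] [ 0.5578 -0.2864  0.0505]
htop [ 0.5201 -0.2872  0.106 ] [ 0.5174 -0.2983  0.0518]
htop [ 0.5157 -0.2754  0.106 ] [ 0.5155 -0.2758  0.1036]
depth centre [ 0.5377 -0.2754  0.1056] z [ 0.5377 -0.2754  0.106 ]
side [ 0.5407 -0.2727  0.1051] tri [ 0.5389 -0.2759  0.104 ]
rack [array([ 0.5659, -0.237 ,  0.05  ]), array([ 0.5845, -0.2912,  0.05  ]), array([ 0.51  , -0.3166,  0.05  ]), array([ 0.4904, -0.2605,  0.05  ])] [ 0.5377 -0.2763  0.05  ]
rackdir 18.059120019180398
burner [ 0.6806 -0.1522  0.0612]
1473 [0.5767 0.1154 0.1085] [0.0053 0.9767 0.2146] tilt 77.60741921385568 az -90.30830879447264 [0.0135 0.0225]
corners [[ 0.577  -0.0542  0.8802]
 [ 0.5174 -0.2712  1.8693]
 [ 0.7169 -0.6262  3.48  ]
 [ 0.5605 -0.0573  0.8947]]
1.0144301867039158
1.6613967476002751
2.6518489282154953
0.022135564370434294
[-0.0264  0.2147 -0.9763] [ 0.1093 -0.2139  0.9707] -0.9965473995567304 az x 97.0228874462205 az y -62.92150015340292 elev -77.50846986245168
slot [[ 0.5708  0.0187  0.5485]
 [ 0.5776  0.2794 -0.6382]
 [ 0.5563  0.274  -0.6132]
 [ 0.565   0.0172  0.5557]] [ 0.5674  0.1473 -0.0368] rel corners [ 0.5929 -0.2522  1.781 ] 1.8612600371057981 -1.8528635512542388
```

```bash
cat > plane.py <<'E'
from h import *
np.set_printoptions(precision=4,suppress=True)
def carriage(t,q,slot,ex=None):
    """q: 4 carriage corners px (high-far, low-far, low-near, high-near); slot: 4 px"""
    q=np.array(q,np.float32);P=[]
    for v in range(int(q[:,1].min()),int(q[:,1].max())):
      for u in range(int(q[:,0].min()),int(q[:,0].max())):
        z=t["range_z"][v,u]
        if z>0.1 and cv2.pointPolygonTest(q,(float(u),float(v)),True)>2: P.append(pt(t,u,v))
    P=np.array(P);rng=np.random.default_rng(0);best=0
    for _ in range(500):
        a,b,c=P[rng.choice(len(P),3,False)];n=np.cross(b-a,c-a);L=np.linalg.norm(n)
        if L<1e-6: continue
        n/=L;I=np.abs((P-a)@n)<.0012
        if I.sum()>best:best=I.sum();B=I
    G=P[B];m=G.mean(0);n=np.linalg.svd(G-m,full_matrices=False)[2][2];n*=np.sign(n[2])
    print("in",best,len(P),"n",n,"tilt",np.degrees(np.arccos(n[2])),"az",np.degrees(np.arctan2(-n[1],-n[0])))
    def hit(u,v):
        c,r=ray(t,u,v);return c+r*((m-c)@n)/(r@n)
    Q=np.array([hit(*a) for a in q]);print("corners",Q,[round(np.linalg.norm(Q[i]-Q[(i+1)%4]),4) for i in range(4)])
    xd=(Q[0]-Q[1]+Q[3]-Q[2]);xd/=np.linalg.norm(xd);yd=Q[3]-Q[0]+Q[2]-Q[1];yd/=np.linalg.norm(yd)
    print("x",xd,"y",yd,xd@yd,"az x",np.degrees(np.arctan2(xd[1],xd[0])),"az y",np.degrees(np.arctan2(yd[1],yd[0])),"elev",np.degrees(np.arcsin(xd[2])))
    L=np.array([hit(*a) for a in slot]);C=L.mean(0)
    print("slot",C,"size",[round(np.linalg.norm(L[i]-L[(i+1)%4]),4) for i in range(4)],"rel plate centre",(C-Q.mean(0))@xd,(C-Q.mean(0))@yd)
    return m,n,Q,C
E
python3 - <<'E'
from plane import *
t=load("pics/a_top.npz")
f=lambda L:[(100+x/5,195+y/5) for x,y in L]
carriage(t,f(((265,212),(622,270),(575,590),(210,547))),f(((475,397),(540,405),(538,440),(472,430))))
E
```

```text
in 1664 4275 n [-0.071  -0.4961  0.8654] tilt 30.076135133589414 az 81.86019474685313
corners [[0.6323 0.1889 0.1557]
 [0.6196 0.0849 0.095 ]
 [0.51   0.0972 0.093 ]
 [0.5245 0.2019 0.1542]] [np.float64(0.1212), np.float64(0.1103), np.float64(0.1221), np.float64(0.1086)]
x [0.1113 0.8582 0.5011] y [-0.9932  0.1152 -0.0154] -0.019387227343905578 az x 82.60955643903375 az y 173.3827890421243 elev 30.07400994023102
slot [0.5679 0.1189 0.1103] size [np.float64(0.0225), np.float64(0.0119), np.float64(0.023), np.float64(0.0111)] rel plate centre -0.028352511295141346 0.0010505008639091174
```

```bash
cat > plan.py <<'E'
from h import *
from bench import monitor
def pose(x,z):
    z=np.array(z,float);z/=np.linalg.norm(z);x=np.array(x,float);x-=z*(x@z);x/=np.linalg.norm(x)
    return np.column_stack([x,np.cross(z,x),z])
def go(p1,R1,N,g=-1,p0=None,R0=None,dp=4,show=True):
    s=monitor.get_state()
    if p0 is None:p0=s["position"]
    if R0 is None:R0=R.from_rotvec(s["tool_rot"]).as_matrix()
    w=R.from_matrix(R0.T@R1).as_rotvec();rows=[]
    Rk=R.from_matrix(R0)
    for k in range(N):
        d=Rk.as_matrix().T@((np.asarray(p1)-p0)/N)
        rows.append([[round(float(a),1) for a in np.degrees(w)/N],[round(float(a),dp) for a in d],g]);Rk=Rk*R.from_rotvec(w/N)
    if show:print("turn deg",np.degrees(w),"dist",np.linalg.norm(p1-p0));print(rows)
    return rows
E
python3 - <<'E'
from plan import *
np.set_printoptions(precision=4,suppress=True)
t=load("pics/a_top.npz"); s=load("pics/a_side.npz")
for n,u,v in(("lamp",425,125),("lampL",375,115),("lampR",478,130),("shelf edge",290,45),("lampjoint",360,100),("lampbot",425,139),("wall sheet",185,150)):print(n,pt(s,u,v))
for n,u,v in(("burner",362,219),("beaker rim",456,221),("beaker rim",456,253),("pot",224,165),("shelf",400,140),("tray",190,90)):print(n,pt(t,u,v))
a=np.radians(18);x=np.array([np.cos(a),np.sin(a),0])
# tool y azimuth -72 -> tool x = y cross z ; z=(0,0,-1)
y=np.array([np.cos(np.radians(-72)),np.sin(np.radians(-72)),0]);z=np.array([0,0,-1.]);xx=np.cross(y,z);print(xx)
E
```

```text
lamp [ 0.3198 -0.7205  0.2463]
lampL [ 0.4615 -0.8366  0.2603]
lampR [ 0.1755 -0.6546  0.2437]
shelf edge [ 0.7141 -0.153   0.4468]
lampjoint [ 0.5227 -0.7592  0.3127]
lampbot [ 0.025  -1.8378  0.0276]
wall sheet [ 0.9273 -0.2146  0.2511]
burner [ 0.6806 -0.1522  0.0612]
beaker rim [ 0.6793 -0.3163  0.0723]
beaker rim [ 0.6221 -0.3127  0.0888]
pot [0.7862 0.1105 0.0016]
shelf [ 0.7119 -0.1664  0.4798]
tray [0.7509 0.0422 0.5056]
[0.9511 0.309  0.    ]
```

```bash
python3 - <<'E'
from plan import *
np.set_printoptions(precision=4,suppress=True)
az=lambda d:np.array([np.cos(np.radians(d)),np.sin(np.radians(d)),0])
Rg=lambda d:pose(np.cross(az(d),[0,0,-1.]),[0,0,-1])
go(np.array([.48,.35,.30]),Rg(0),8)
go(np.array([.538,-.2755,.22]),Rg(-72),12,p0=np.array([.48,.35,.30]),R0=Rg(0))
E
```

```text
turn deg [-0.0719  0.0527 65.8335] dist 0.33823377783326253
[[[-0.0, 0.0, 8.2], [-0.0368, -0.0167, -0.0123], -1], [[-0.0, 0.0, 8.2], [-0.0388, -0.0113, -0.0123], -1], [[-0.0, 0.0, 8.2], [-0.0401, -0.0056, -0.0123], -1], [[-0.0, 0.0, 8.2], [-0.0404, 0.0002, -0.0123], -1], [[-0.0, 0.0, 8.2], [-0.04, 0.006, -0.0123], -1], [[-0.0, 0.0, 8.2], [-0.0387, 0.0116, -0.0123], -1], [[-0.0, 0.0, 8.2], [-0.0367, 0.0171, -0.0123], -1], [[-0.0, 0.0, 8.2], [-0.0338, 0.0221, -0.0123], -1]]
turn deg [ 0.  0. 72.] dist 0.6332568594180406
[[[0.0, 0.0, 6.0], [-0.0521, 0.0048, 0.0067], -1], [[0.0, 0.0, 6.0], [-0.0513, 0.0103, 0.0067], -1], [[0.0, 0.0, 6.0], [-0.05, 0.0156, 0.0067], -1], [[0.0, 0.0, 6.0], [-0.0481, 0.0207, 0.0067], -1], [[0.0, 0.0, 6.0], [-0.0457, 0.0256, 0.0067], -1], [[0.0, 0.0, 6.0], [-0.0427, 0.0302, 0.0067], -1], [[0.0, 0.0, 6.0], [-0.0393, 0.0345, 0.0067], -1], [[0.0, 0.0, 6.0], [-0.0355, 0.0385, 0.0067], -1], [[0.0, 0.0, 6.0], [-0.0313, 0.042, 0.0067], -1], [[0.0, 0.0, 6.0], [-0.0267, 0.045, 0.0067], -1], [[0.0, 0.0, 6.0], [-0.0219, 0.0476, 0.0067], -1], [[0.0, 0.0, 6.0], [-0.0168, 0.0496, 0.0067], -1]]
```

```bash
python3 -m pendant '[[[0,0,8.2],[-0.037,-0.017,-0.013],-1],[[0,0,8.2],[-0.039,-0.011,-0.013],-1],[[0,0,8.2],[-0.04,-0.006,-0.013],-1],[[0,0,8.2],[-0.04,0,-0.012],-1],[[0,0,8.2],[-0.04,0.006,-0.012],-1],[[0,0,8.2],[-0.039,0.012,-0.012],-1],[[0,0,8.2],[-0.037,0.017,-0.012],-1],[[0,0,8.2],[-0.034,0.022,-0.012],-1]]'
python3 -m pendant '[[[0,0,6],[-0.052,0.005,0],-1],[[0,0,6],[-0.051,0.01,0],-1],[[0,0,6],[-0.05,0.016,0],-1],[[0,0,6],[-0.048,0.021,0],-1],[[0,0,6],[-0.046,0.026,0],-1],[[0,0,6],[-0.043,0.03,0.01],-1],[[0,0,6],[-0.039,0.034,0.01],-1],[[0,0,6],[-0.035,0.038,0.01],-1]]'
python3 - <<'E'
from bench import monitor
s=monitor.get_state();print(s["position"],s["joint_positions"],s["qd"])
E
```

```text
time: 1.15
position: [0.4812, 0.3488, 0.3013]
tool_rot: [-2.222, -2.221, 0.0]
ft_force: [1.1, 0.2, 0.7]
grip_width: 0.999
time: 2.15
position: [0.521, -0.0674, 0.2708]
tool_rot: [-2.932, -1.127, -0.001]
ft_force: [-0.1, -0.1, -0.3]
grip_width: 0.996
[ 0.52097482 -0.0674321   0.27081779] [-0.50465505  0.01600572  0.59539455  1.66970609 -0.00956429  1.45832757
 -0.74514874] [ 0.4329905   0.20693255  0.44529477 -0.01177158 -0.11165731 -0.16022401
  0.05365348]
```

```bash
python3 -m pendant '[[[0,0,6],[-0.031,0.042,0.01],-1],[[0,0,6],[-0.027,0.045,0.01],-1],[[0,0,6],[-0.022,0.048,0.012],-1],[[0,0,6],[-0.017,0.05,0.012],-1],[[0,0,0],[0,0,0],-1],[[0,0,0],[0,0,0],-1]]'
python3 - <<'E'
from bench import monitor,eyes
from h import *
s=monitor.get_state();print(s["position"],s["joint_positions"],s["qd"])
d=eyes.get_image("wrist");np.savez("pics/c_wrist.npz",**d);cv2.imwrite("pics/c_wrist.png",d["color"][:,:,::-1])
E
```

```text
time: 2.9
position: [0.5415, -0.2745, 0.2268]
tool_rot: [-3.101, -0.499, 0.001]
ft_force: [-0.0, -1.2, 0.3]
grip_width: 1.001
[ 0.54148655 -0.27445843  0.22675221] [-0.22759573  0.27055766  0.79636476  1.55175114 -0.19543576  1.40252805
 -0.66835431] [-0.02115007 -0.02033618 -0.01982198  0.0006483  -0.00029591 -0.00032952
 -0.00122501]
```

View pics/c_wrist.png

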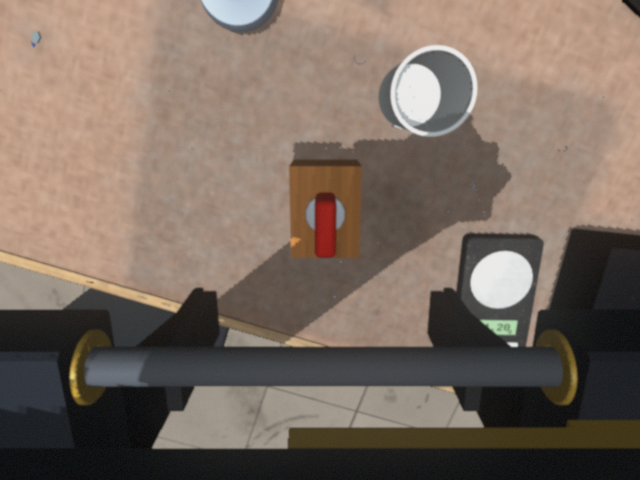

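```bash
python3 - <<'E'
from h import *
d=load("pics/c_wrist.npz");crop(d,280,150,370,270,5,"pics/c1.png")
E
```

```text
(no output)
```

View pics/c1.png

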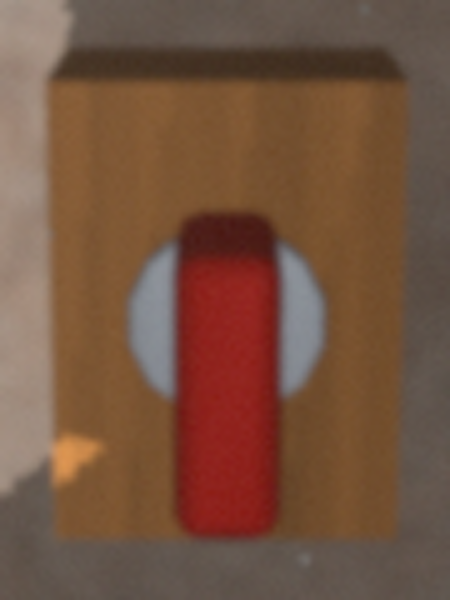

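```bash
python3 - <<'E'
from plan import *
np.set_printoptions(precision=4,suppress=True)
t=load("pics/a_top.npz"); s=load("pics/a_side.npz");d=load("pics/c_wrist.npz")
w=(280+228/5,150+395/5);tp=(435.75,302.5);sp=(369,213)
print("w+t",tri([(d,*w),(t,*tp)]),"w+s",tri([(d,*w),(s,*sp)]),"all",tri([(d,*w),(t,*tp),(s,*sp)]),"depth",pt(d,*w),"at106",atz(d,*w,.106))
st=monitor.get_state();Rm=R.from_rotvec(st["tool_rot"]).as_matrix();print(Rm)
for q in([.538,-.2757,.074],):print(Rm.T@(np.array(q)-st["position"]))
E
```

```text
w+t [ 0.537  -0.2773  0.099 ] w+s [ 0.539  -0.2775  0.1037] all [ 0.5385 -0.2768  0.1037] depth [ 0.5386 -0.2772  0.1063] at106 [ 0.5386 -0.2772  0.106 ]
[[ 0.9491  0.315   0.0001]
 [ 0.315  -0.9491  0.0012]
 [ 0.0005 -0.0011 -1.    ]]
[-0.0045  0.0009  0.1531]
```

```bash
python3 -m pendant '[[[0,0,0],[-0.004,0.001,0.03],-1],[[0,0,0],[0,0,0.045],-1],[[0,0,0],[0,0,0.045],-1],[[0,0,0],[0,0,0.036],-1],[[0,0,0],[0,0,0],-1]]' 30
python3 -m pendant '[[[0,0,0],[0,0,0],1],[[0,0,0],[0,0,0],1],[[0,0,0],[0,0,0],1],[[0,0,0],[0,0,0],1],[[0,0,0],[0,0,0],1]]' 40
```

```text
time: 3.58
position: [0.5368, -0.2741, 0.069]
tool_rot: [-3.098, -0.502, 0.006]
ft_force: [-0.7, -0.3, 0.6]
grip_width: 1.001
time: 4.2
position: [0.5381, -0.2774, 0.0713]
tool_rot: [-3.102, -0.498, -0.001]
ft_force: [-0.4, -0.3, 1.0]
grip_width: 0.518
```

```bash
python3 -m pendant '[[[0,0,0],[0,0,0],1],[[0,0,0],[0,0,0],1],[[0,0,0],[0,0,0],1],[[0,0,0],[0,0,0],1],[[0,0,0],[0,0,0],1]]' 40
python3 - <<'E'
from bench import monitor,eyes
from h import *
s=monitor.get_state();print(s["position"],s["joint_positions"],s["grip_width"],s["ft_force"])
d=eyes.get_image("wrist");np.savez("pics/d_wrist.npz",**d);cv2.imwrite("pics/d_wrist.png",d["color"][:,:,::-1])
E
```

```text
time: 4.82
position: [0.538, -0.2774, 0.0711]
tool_rot: [-3.102, -0.498, 0.0]
ft_force: [0.3, -0.4, -0.3]
grip_width: 0.18
[ 0.53795451 -0.27740185  0.07109097] [-0.17880527  0.39552481  0.75150439  1.74379264 -0.29664833  1.11948573
 -0.58736048] 0.17999819809618145 [ 0.25160321 -0.35234848 -0.34988559]
```

View pics/d_wrist.png

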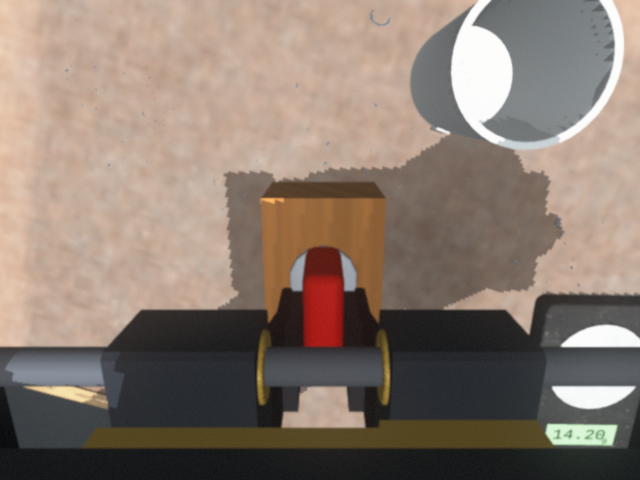

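```bash
python3 -m pendant '[[[0,0,0],[0,0,-0.02],1],[[0,0,0],[0,0,-0.04],1],[[0,0,0],[0,0,-0.05],1],[[0,0,0],[0,0,-0.04],1],[[0,0,0],[0,0,0],1]]' 40
python3 - <<'E'
from plan import *
from bench import eyes
s=monitor.get_state();print(s["position"],s["tool_rot"],s["grip_width"],s["ft_force"])
d=eyes.get_image("wrist");np.savez("pics/e_wrist.npz",**d);cv2.imwrite("pics/e_wrist.png",d["color"][:,:,::-1])
a=np.radians(82.8);n=np.array([-.5*np.cos(a),-.5*np.sin(a),.866]);xs=np.array([.866*np.cos(a),.866*np.sin(a),.5])
R1=pose(xs,-n);S=np.array([.568,.119,.1103]);print(R1)
go(S+n*(.069+.05),R1,12,1)
E
```

```text
time: 5.5
position: [0.5399, -0.2789, 0.2262]
tool_rot: [3.098, 0.497, 0.011]
ft_force: [0.5, -0.0, -2.3]
grip_width: 0.181
[ 0.53987035 -0.2789469   0.22623454] [3.09845973 0.4965593  0.01139276] 0.18070204950568047 [ 0.48390059 -0.01209899 -2.31341371]
[[ 0.10854097  0.9921147   0.062668  ]
 [ 0.85919023 -0.12533323  0.49606826]
 [ 0.500011    0.         -0.86601905]]
turn deg [ 17.10134767  26.61687185 -62.97203997] dist 0.33887745162828087
[[[1.4, 2.2, -5.2], [0.0105, -0.0262, 0.0008], 1], [[1.4, 2.2, -5.2], [0.0128, -0.0251, 0.0019], 1], [[1.4, 2.2, -5.2], [0.015, -0.0237, 0.0031], 1], [[1.4, 2.2, -5.2], [0.0169, -0.0222, 0.0043], 1], [[1.4, 2.2, -5.2], [0.0187, -0.0204, 0.0055], 1], [[1.4, 2.2, -5.2], [0.0202, -0.0185, 0.0067], 1], [[1.4, 2.2, -5.2], [0.0216, -0.0164, 0.008], 1], [[1.4, 2.2, -5.2], [0.0226, -0.0142, 0.0092], 1], [[1.4, 2.2, -5.2], [0.0234, -0.0118, 0.0104], 1], [[1.4, 2.2, -5.2], [0.024, -0.0094, 0.0116], 1], [[1.4, 2.2, -5.2], [0.0243, -0.0068, 0.0127], 1], [[1.4, 2.2, -5.2], [0.0242, -0.0043, 0.0138], 1]]
```

View pics/e_wrist.png

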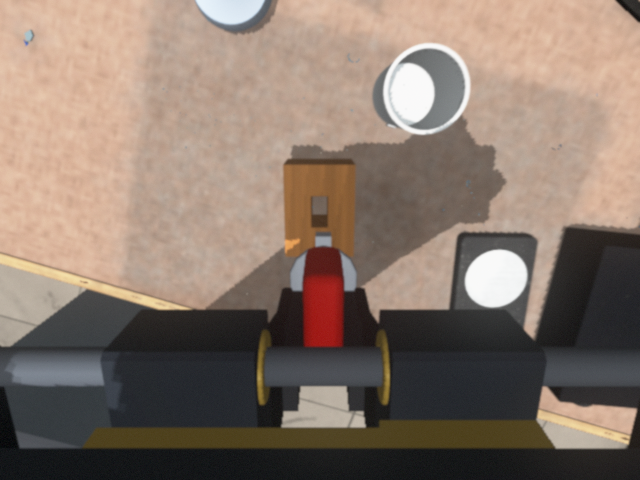

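```bash
python3 -m pendant '[[[1.4,2.2,-5.2],[0.01,-0.026,0],1],[[1.4,2.2,-5.2],[0.013,-0.025,0.001],1],[[1.4,2.2,-5.2],[0.015,-0.024,0.002],1],[[1.4,2.2,-5.2],[0.017,-0.022,0.003],1],[[1.4,2.2,-5.2],[0.019,-0.02,0.005],1],[[1.4,2.2,-5.2],[0.02,-0.019,0.006],1]]'
python3 -m pendant '[[[1.4,2.2,-5.2],[0.022,-0.016,0.007],1],[[1.4,2.2,-5.2],[0.023,-0.014,0.008],1],[[1.4,2.2,-5.2],[0.023,-0.012,0.01],1],[[1.4,2.2,-5.2],[0.024,-0.009,0.011],1],[[1.4,2.2,-5.2],[0.024,-0.007,0.012],1],[[1.4,2.2,-5.2],[0.024,-0.004,0.013],1],[[0,0,0],[0,0,0],1],[[0,0,0],[0,0,0],1]]'
python3 - <<'E'
from plan import *
from bench import eyes
s=monitor.get_state();print(s["position"],s["tool_rot"],s["grip_width"],s["ft_force"],s["joint_positions"])
for n in("wrist","side","top"):
    d=eyes.get_image(n);np.savez(f"pics/f_{n}.npz",**d);cv2.imwrite(f"pics/f_{n}.png",d["color"][:,:,::-1])
a=np.radians(82.8);n=np.array([-.5*np.cos(a),-.5*np.sin(a),.866]);xs=np.array([.866*np.cos(a),.866*np.sin(a),.5])
R1=pose(xs,-n);S=np.array([.568,.119,.1103])
go(S+n*(.069+.05),R1,1,1)
E
```

```text
time: 6.3
position: [0.5476, -0.1079, 0.22]
tool_rot: [-2.672, -1.24, -0.297]
ft_force: [-0.1, -0.6, -2.0]
grip_width: 0.177
time: 7.3
position: [0.5608, 0.0563, 0.2191]
tool_rot: [-2.073, -1.802, -0.543]
ft_force: [-0.4, 0.3, -1.3]
grip_width: 0.178
[0.56083268 0.05633826 0.21907087] [-2.07347569 -1.80177887 -0.54261143] 0.17751455311223993 [-0.35259517  0.29981561 -1.25821754] [-0.31317421  0.14142783  0.56143385  1.76057816 -0.60181318  1.37078412
  0.26246581]
turn deg [ 0.144461    0.31110328 -0.74681322] dist 0.007470519198372847
[[[0.1, 0.3, -0.7], [-0.0003, -0.0012, 0.0074], 1]]
```

View pics/f_wrist.png

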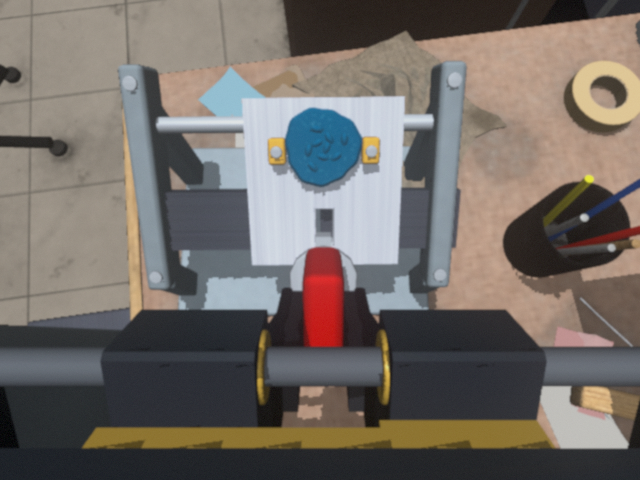

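View pics/f_side.png

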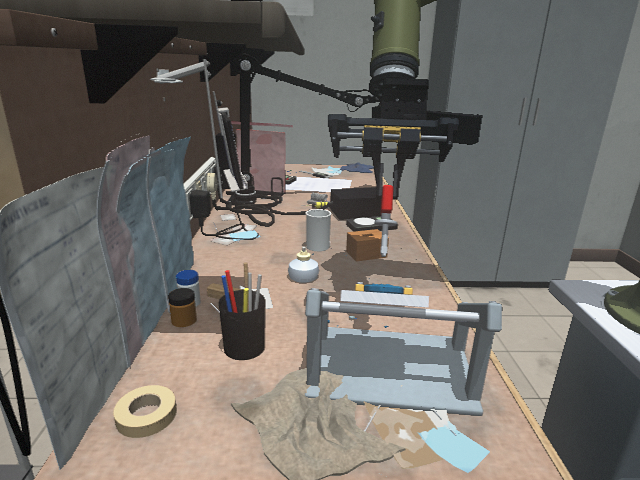

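View pics/f_top.png

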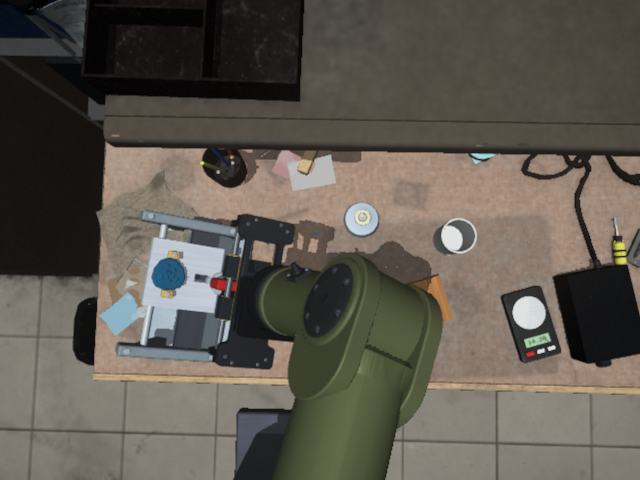

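```bash
python3 - <<'E'
from plane import *
d=load("pics/f_wrist.npz");crop(d,275,190,375,290,6,"pics/f1.png")
crop(d,230,85,420,275,3,"pics/f2.png")
E
```

```text
(no output)
```

View pics/f1.png

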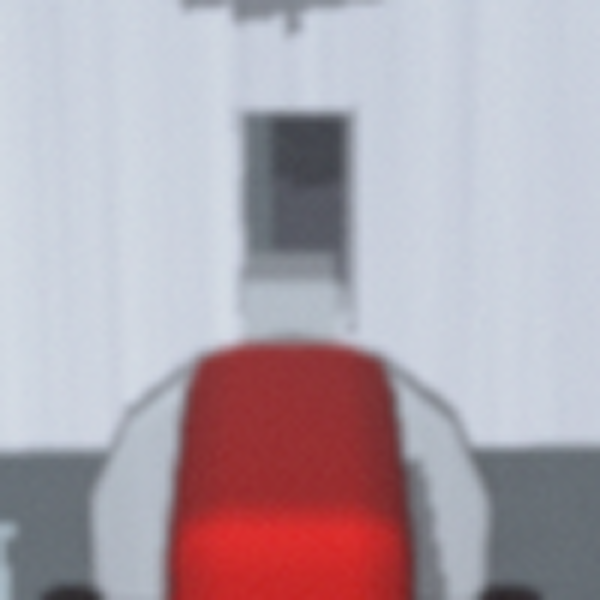

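View pics/f2.png

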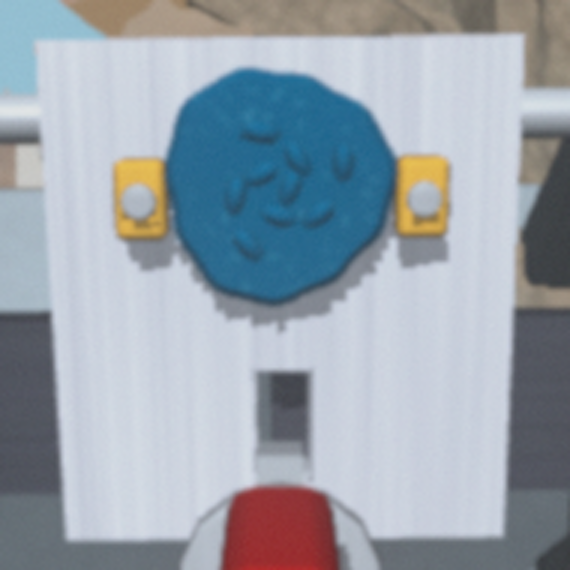

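```bash
python3 - <<'E'
from plane import *
from bench import monitor
d=load("pics/f_wrist.npz")
f=lambda L:[(230+x/3,85+y/3) for x,y in L]
g=lambda L:[(275+x/6,190+y/6) for x,y in L]
m,n,Q,C=carriage(d,f(((524,35),(505,535),(66,540),(37,40))),g(((353,112),(350,330),(244,330),(243,112))))
# camera pose vs tool: check
s=monitor.get_state();Rm=R.from_rotvec(s["tool_rot"]).as_matrix();p=s["position"]
# nominal plate-based: slot in plane
for off in(.067,.069,.071):
  for c in((11,4.5,14),(11,-4.5,14),(9,3,0),(9,-3,0),(11,4.5,4),(11,-4.5,4)):
    q=p+Rm@np.array([c[0]/1e3,c[1]/1e3,off-c[2]/1e3]);u,v=proj(d,q);print(off,c,"crop",round((u-275)*6),round((v-190)*6))
# handle top +x end
for z in(.089-.02-.084,):
  for y in(8,-8):
    u,v=proj(d,p+Rm@np.array([.022,y/1e3,.069-.104]));print("handle top end",(u-275)*6,(v-190)*6)
for k in(0,60,120,180,240,300):
    u,v=proj(d,p+Rm@np.array([.017*np.cos(np.radians(k)),.017*np.sin(np.radians(k)),.069-.048-.003]));print("collar",k,(u-275)*6,(v-190)*6)
E
```

```text
in 15641 24349 n [-0.0656 -0.4972  0.8651] tilt 30.101091707820054 az 82.48398058395638
corners [[0.6336 0.1855 0.1556]
 [0.6209 0.0829 0.0957]
 [0.5112 0.097  0.0955]
 [0.5252 0.1997 0.1555]] [np.float64(0.1195), np.float64(0.1107), np.float64(0.1198), np.float64(0.1093)]
x [0.1114 0.8579 0.5015] y [-0.9916  0.1291 -0.001 ] -0.00029842219916380194 az x 82.59945298748599 az y 172.58520081365276 elev 30.101041220107277
slot [0.5692 0.115  0.1102] size [np.float64(0.0277), np.float64(0.0132), np.float64(0.0277), np.float64(0.0133)] rel plate centre -0.03071464738488528 0.00012354795958161933
0.067 (11, 4.5, 14) crop 344 277
0.067 (11, -4.5, 14) crop 249 277
0.067 (9, 3, 0) crop 326 256
0.067 (9, -3, 0) crop 266 256
0.067 (11, 4.5, 4) crop 342 248
0.067 (11, -4.5, 4) crop 251 248
0.069 (11, 4.5, 14) crop 344 271
0.069 (11, -4.5, 14) crop 250 271
0.069 (9, 3, 0) crop 326 251
0.069 (9, -3, 0) crop 267 251
0.069 (11, 4.5, 4) crop 342 243
0.069 (11, -4.5, 4) crop 251 243
0.071 (11, 4.5, 14) crop 343 265
0.071 (11, -4.5, 14) crop 250 265
0.071 (9, 3, 0) crop 326 246
0.071 (9, -3, 0) crop 267 246
0.071 (11, 4.5, 4) crop 342 237
0.071 (11, -4.5, 4) crop 251 237
handle top end 431.46698595948124 509.45663938838925
handle top end 169.0643403742297 509.5812426307392
collar 0 297.8328662205695 327.0216034243274
collar 60 477.2409665899979 425.75365633203523
collar 120 473.0947813106819 616.6525612607151
collar 180 297.7271182407295 708.941441867472
collar 240 122.43470853025076 616.8042835536502
collar 300 118.3953714531956 425.93586931185814
```

```bash
python3 - <<'E'
from plan import *
np.set_printoptions(precision=4,suppress=True)
s=monitor.get_state();Rm=R.from_rotvec(s["tool_rot"]).as_matrix();p=s["position"]
C=np.array([.5692,.115,.1102]);print("slot in tool",Rm.T@(C-p)); 
a=np.radians(82.6);n=np.array([-.5*np.cos(a),-.5*np.sin(a),.866]);xs=np.array([.866*np.cos(a),.866*np.sin(a),.5])
R1=pose(xs,-n)
print("rot",np.degrees(R.from_matrix(Rm.T@R1).as_rotvec()))
E
```

```text
slot in tool [-0.003   0.0003  0.1246]
rot [ 0.0449  0.3115 -0.5733]
```

```bash
python3 -m pendant '[[[0,0.3,-0.5],[-0.002,0.001,0.015],1],[[0,0,0],[0,0,0.018],1],[[0,0,0],[0,0,0.009],1],[[0,0,0],[0,0,0],1],[[0,0,0],[0,0,0],1]]'
python3 - <<'E'
from plane import *
from bench import monitor,eyes
s=monitor.get_state();Rm=R.from_rotvec(s["tool_rot"]).as_matrix();p=s["position"];print(p,s["ft_force"])
d=eyes.get_image("wrist");np.savez("pics/g_wrist.npz",**d)
crop(d,230,70,410,280,3,"pics/g2.png");crop(d,275,175,375,275,6,"pics/g1.png")
E
```

```text
time: 8.07
position: [0.565, 0.0764, 0.1827]
tool_rot: [-2.06, -1.811, -0.553]
ft_force: [0.2, -0.2, -1.0]
grip_width: 0.184
[0.565  0.0764 0.1827] [ 0.1858 -0.2239 -1.0172]
```

View pics/g1.png

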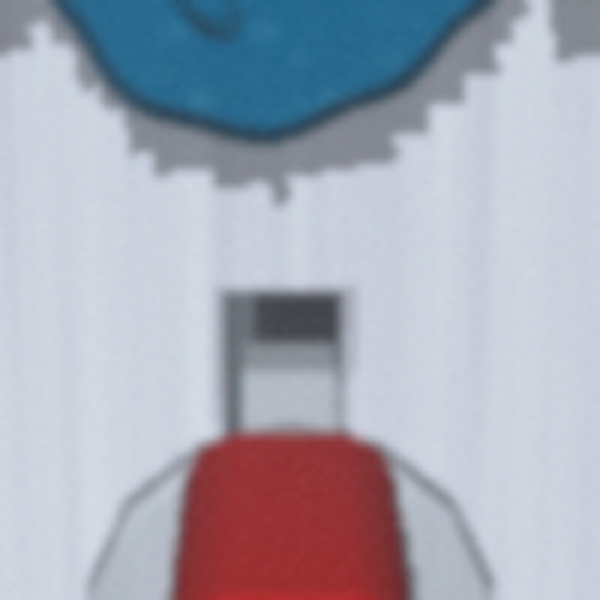

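View pics/g2.png

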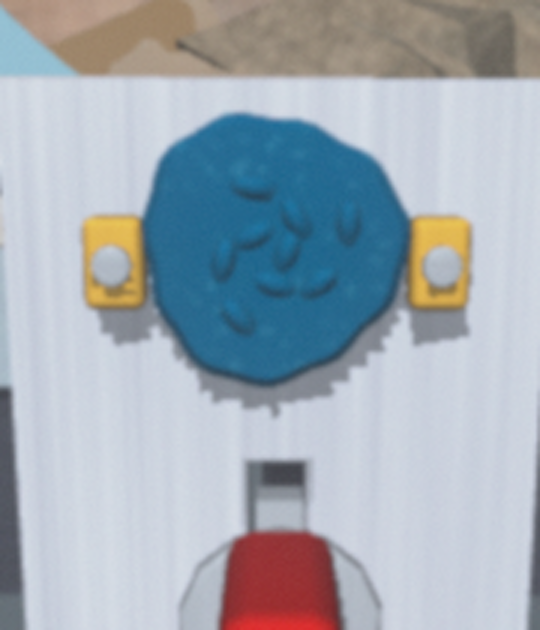

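```bash
python3 - <<'E'
from plane import *
from bench import monitor
d=load("pics/g_wrist.npz");s=monitor.get_state();Rm=R.from_rotvec(s["tool_rot"]).as_matrix();p=s["position"]
f=lambda L:[(230+x/3,70+y/3) for x,y in L]
g=lambda L:[(275+x/6,175+y/6) for x,y in L]
m,n,Q,C=carriage(d,f(((535,78),(525,590),(25,590),(5,78))),g(((350,290),(350,430),(222,430),(222,290))))
def hit(u,v):
    c,r=ray(d,u,v);return c+r*((m-c)@n)/(r@n)
for q in g(((222,290),(350,290),(222,400),(345,400))):print("slot pts in tool mm",1e3*(Rm.T@(hit(*q)-p)))
print("n in tool",Rm.T@n)
for c in((11,4.5,14),(11,-4.5,14),(11,4.5,4),(11,-4.5,4)):
    u,v=proj(d,p+Rm@np.array([c[0]/1e3,c[1]/1e3,.069-c[2]/1e3]));print(c,"crop",round((u-275)*6),round((v-175)*6))
E
```

```text
in 17454 27730 n [-0.066  -0.4957  0.866 ] tilt 30.00382501055418 az 82.41271247912444
corners [[0.6289 0.1863 0.1556]
 [0.6211 0.0949 0.1027]
 [0.513  0.1089 0.1025]
 [0.5268 0.1996 0.1554]] [np.float64(0.1059), np.float64(0.109), np.float64(0.1059), np.float64(0.103)]
x [0.1026 0.8599 0.5   ] y [-0.9917  0.1288 -0.0019] 0.008059974458809852 az x 83.19499170885615 az y 172.5994643803938 elev 30.001512368305246
slot [0.5701 0.1203 0.1133] size [np.float64(0.0155), np.float64(0.0138), np.float64(0.0155), np.float64(0.0135)] rel plate centre -0.03144905339933391 -0.0011017932600993175
slot pts in tool mm [11.3501 -7.5043 82.4002]
slot pts in tool mm [11.356   6.0279 82.3856]
slot pts in tool mm [-0.8105 -7.5926 82.395 ]
slot pts in tool mm [-0.8041  5.5788 82.3809]
n in tool [ 0.0004 -0.0011 -1.    ]
(11, 4.5, 14) crop 341 366
(11, -4.5, 14) crop 246 366
(11, 4.5, 4) crop 339 338
(11, -4.5, 4) crop 248 338
```

```bash
python3 -m pendant '[[[0,0,0],[-0.0015,-0.0005,0.004],1],[[0,0,0],[0,0,0.006],1],[[0,0,0],[0,0,0.006],1],[[0,0,0],[0,0,0],1]]'
python3 -m pendant '[[[0,0,0],[0,0,0.005],1],[[0,0,0],[0,0,0.004],1],[[0,0,0],[0,0,0],1]]'
python3 - <<'E'
from plane import *
from bench import monitor,eyes
s=monitor.get_state();Rm=R.from_rotvec(s["tool_rot"]).as_matrix();p=s["position"];print(p,s["ft_force"],Rm.T@s["ft_force"])
d=eyes.get_image("wrist");np.savez("pics/i_wrist.npz",**d)
crop(d,230,70,410,280,3,"pics/i2.png");
d=eyes.get_image("side");np.savez("pics/i_side.npz",**d);crop(d,290,170,510,420,2,"pics/i3.png");
E
```

```text
time: 8.62
position: [0.5645, 0.0838, 0.167]
tool_rot: [-2.059, -1.811, -0.551]
ft_force: [-0.2, 0.8, -1.5]
grip_width: 0.18
time: 9.0
position: [0.5653, 0.088, 0.1596]
tool_rot: [-2.059, -1.811, -0.551]
ft_force: [0.5, -0.7, -1.3]
grip_width: 0.177
[0.5653 0.088  0.1596] [ 0.4824 -0.6787 -1.2582] [-1.1588  0.5661  0.783 ]
```

View pics/i2.png

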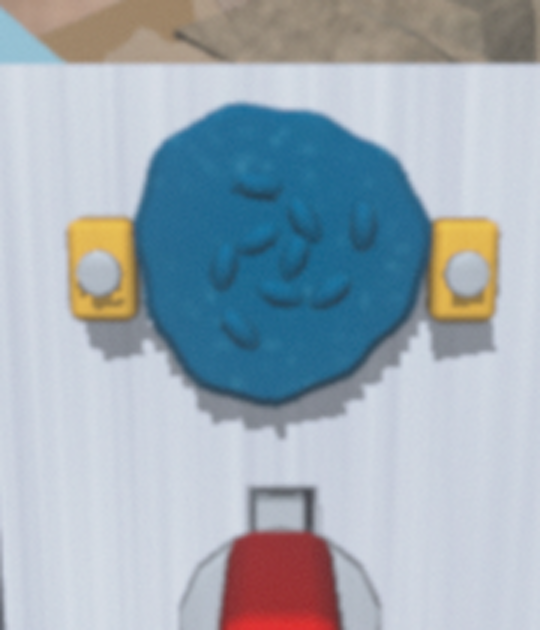

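View pics/i3.png

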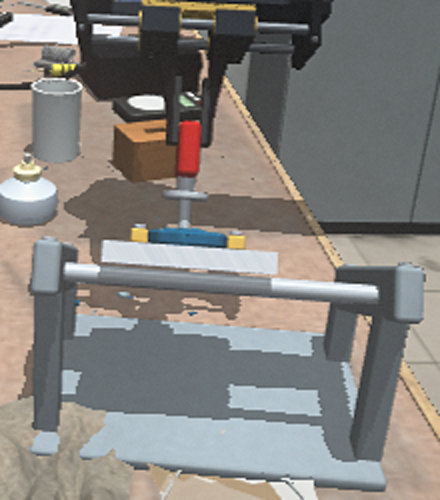

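```bash
python3 -m pendant '[[[0,0,0],[0,0,0.003],1],[[0,0,0],[0,0,0.003],1],[[0,0,0],[0,0,0],1]]'
cat > f.py <<'E'
from plan import *
np.set_printoptions(precision=4,suppress=True)
s=monitor.get_state();Rm=R.from_rotvec(s["tool_rot"]).as_matrix();p=s["position"]
a=np.radians(82.5);n=np.array([-.5*np.cos(a),-.5*np.sin(a),.866]);xs=np.array([.866*np.cos(a),.866*np.sin(a),.5]);ys=np.cross(n,xs)
S0=np.array([.5701,.1185,.1105])
p0=np.array([.565,.0764,.1827])
print("t",s["time"],"tool force",Rm.T@s["ft_force"],"torque",Rm.T@s["torque"],"depth mm",1e3*((p-p0)@-n)-13.4,"slid mm",1e3*(p-p0)@ys,"upslope",1e3*(p-p0)@xs,"gw",s["grip_width"],"q",s["joint_positions"])
E
python3 f.py
```

```text
time: 9.48
position: [0.5665, 0.0898, 0.1561]
tool_rot: [-2.061, -1.811, -0.554]
ft_force: [-3.3, -3.0, 4.1]
grip_width: 0.176
t 9.475 tool force [-0.8596 -2.88   -5.2093] torque [ 0.515  -0.8195  0.028 ] depth mm 16.41797835865283 slid mm 0.2993536320075895 upslope -1.6502215161951987 gw 0.17622929766432727 q [-0.3349  0.1945  0.5311  1.8404 -0.6616  1.2463  0.3149]
```

```bash
python3 -m pendant '[[[0,0,0],[0,-0.0015,0.001],1],[[0,0,0],[0,-0.0015,0],1],[[0,0,0],[0,-0.0015,0],1],[[0,0,0],[0,-0.0015,0],1],[[0,0,0],[0,-0.0015,0],1],[[0,0,0],[0,-0.0015,0],1]]'; python3 f.py
```

```text
time: 10.22
position: [0.5607, 0.0907, 0.156]
tool_rot: [-2.066, -1.811, -0.561]
ft_force: [4.0, -3.5, 4.4]
grip_width: 0.181
t 10.225 tool force [-0.3883  4.4946 -5.2283] torque [-1.5249 -0.7982 -0.0065] depth mm 16.551834104923543 slid mm 6.150717927662324 upslope -1.6054658864258649 gw 0.18133182713302604 q [-0.3402  0.1746  0.5306  1.8607 -0.6545  1.2323  0.3106]
```

```bash
for i in 1; do python3 -m pendant '[[[0,0,0],[0,-0.0015,0],1],[[0,0,0],[0,-0.0015,0],1],[[0,0,0],[0,-0.0015,0],1],[[0,0,0],[0,-0.0015,0],1],[[0,0,0],[0,-0.0015,0],1]]'; done; python3 f.py
```

```text
time: 10.85
position: [0.5508, 0.0934, 0.1536]
tool_rot: [-2.062, -1.811, -0.555]
ft_force: [6.6, 0.6, -4.4]
grip_width: 0.179
t 10.85 tool force [-0.9444  6.4831  4.5336] torque [-2.1367 -0.9101  0.0396] depth mm 19.32596686600943 slid mm 16.340011609338255 upslope -1.5312071690361329 gw 0.17884177693979494 q [-0.3452  0.1587  0.5281  1.8814 -0.6462  1.2273  0.3063]
```

```bash
python3 -m pendant '[[[0,0,0],[0,-0.0015,0],1],[[0,0,0],[0,-0.0015,0],1],[[0,0,0],[0,-0.0015,0],1],[[0,0,0],[0,-0.0015,0],1]]'; python3 f.py
```

```text
time: 11.35
position: [0.5461, 0.0939, 0.1541]
tool_rot: [-2.064, -1.812, -0.557]
ft_force: [8.5, 2.4, -4.1]
grip_width: 0.18
t 11.35 tool force [0.9264 8.1405 5.3313] torque [-2.5876 -0.8223  0.0451] depth mm 18.823636661625528 slid mm 20.9823814623912 upslope -1.4524709843902883 gw 0.18032694683113845 q [-0.3482  0.1447  0.5279  1.8943 -0.6403  1.221   0.3026]
```

```bash
python3 -m pendant '[[[0,0,0],[0,0.002,0.0],1],[[0,0,0],[0,0.002,0.001],1],[[0,0,0],[0,0,0.002],1],[[0,0,0],[0,0,0],1]]'; python3 f.py; python3 - <<'E'
from h import *
from bench import eyes
d=eyes.get_image("wrist");np.savez("pics/j_wrist.npz",**d);cv2.imwrite("pics/j_wrist.png",d["color"][:,:,::-1])
d=eyes.get_image("side");np.savez("pics/j_side.npz",**d);crop(d,290,170,510,420,2,"pics/j3.png");
E
```

```text
time: 11.85
position: [0.549, 0.094, 0.1528]
tool_rot: [-2.062, -1.811, -0.556]
ft_force: [2.1, -4.0, 5.8]
grip_width: 0.18
t 11.85 tool force [-0.3319  2.6649 -6.8386] torque [-0.8649 -0.8202 -0.002 ] depth mm 20.24230082728507 slid mm 18.1538471309311 upslope -1.627821775986435 gw 0.1797651534316603 q [-0.3465  0.1552  0.5283  1.8871 -0.6461  1.2241  0.3067]
```

View pics/j_wrist.png

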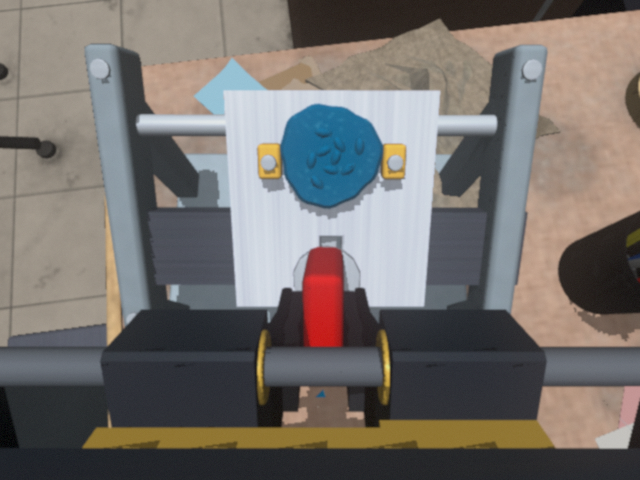

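View pics/j3.png

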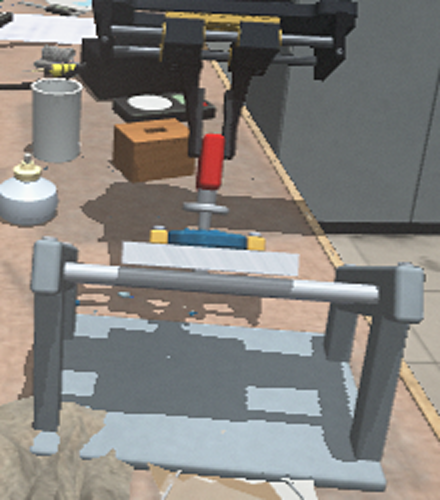

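```bash
python3 -m pendant '[[[0,0,0],[0,0.001,0],1],[[0,0,0],[0,0.001,0],1],[[0,0,0],[0,0,0],1]]'; python3 f.py;  python3 - <<'E'
from h import *
from bench import eyes
d=eyes.get_image("wrist");np.savez("pics/k_wrist.npz",**d);crop(d,260,210,400,310,5,"pics/k1.png")
E
```

```text
time: 12.32
position: [0.55, 0.0939, 0.1528]
tool_rot: [-2.06, -1.81, -0.554]
ft_force: [0.3, -5.4, 7.7]
grip_width: 0.183
t 12.325 tool force [-0.7733  0.9843 -9.31  ] torque [-0.1606 -0.7798  0.0245] depth mm 20.238728007956645 slid mm 17.161016866879894 upslope -1.6147573905558055 gw 0.18259618223440865 q [-0.3454  0.1595  0.5285  1.8829 -0.6477  1.2277  0.308 ]
```

View pics/k1.png

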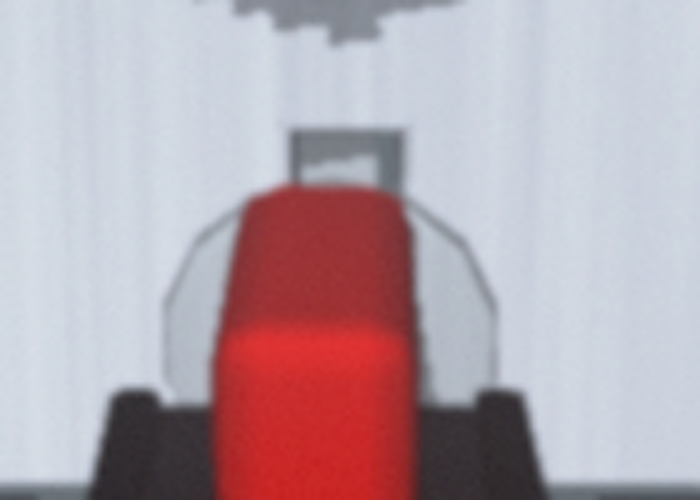

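```bash
python3 -m pendant '[[[0,0,0],[0,0.001,0],1],[[0,0,0],[0,0.001,0],1],[[0,0,0],[0,0.001,0],1],[[0,0,0],[0,0,0],1]]'; python3 f.py
```

```text
time: 12.88
position: [0.5516, 0.0937, 0.1526]
tool_rot: [-2.058, -1.81, -0.551]
ft_force: [-2.6, -4.2, 9.3]
grip_width: 0.179
t 12.875 tool force [  0.7851  -2.0945 -10.2892] torque [ 0.7287 -0.7312  0.0259] depth mm 20.421143822534347 slid mm 15.577292142383516 upslope -1.7061695102819385 gw 0.17916366354507884 q [-0.3439  0.1663  0.5287  1.8767 -0.65    1.2325  0.3097]
```

```bash
python3 -m pendant '[[[0,0,0],[0,0.001,0],1],[[0,0,0],[0,0.001,0],1],[[0,0,0],[0,0,0],1]]'; python3 f.py;  python3 - <<'E'
from h import *
from bench import eyes
d=eyes.get_image("wrist");np.savez("pics/l_wrist.npz",**d);crop(d,260,210,400,310,5,"pics/l1.png")
E
```

```text
time: 13.25
position: [0.5528, 0.0936, 0.1524]
tool_rot: [-2.057, -1.81, -0.549]
ft_force: [-3.8, -5.8, 9.9]
grip_width: 0.178
t 13.25 tool force [ -0.4023  -3.1261 -11.6627] torque [ 1.1679 -0.7399  0.043 ] depth mm 20.58014085615848 slid mm 14.349311884135373 upslope -1.741300144179986 gw 0.17782375257386485 q [-0.3428  0.1709  0.5288  1.8724 -0.6517  1.2353  0.3108]
```

View pics/l1.png

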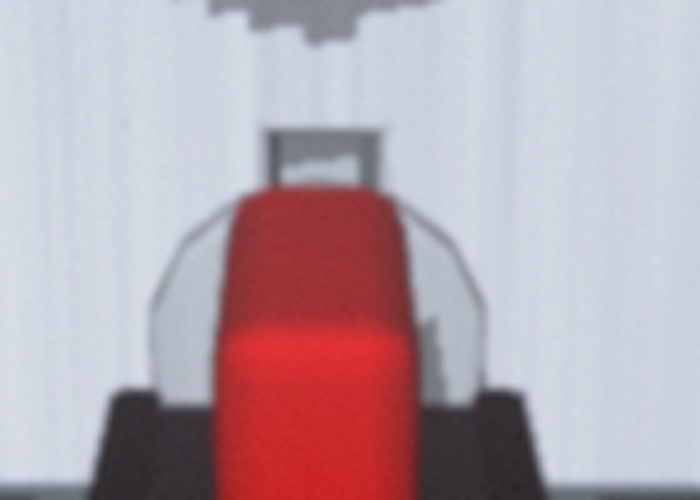

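```bash
python3 - <<'E'
from plane import *
from bench import monitor
d=load("pics/l_wrist.npz");s=monitor.get_state();Rm=R.from_rotvec(s["tool_rot"]).as_matrix();p=s["position"]
def tool(u,v,h):
    c,r=ray(d,u,v);c=Rm.T@(c-p);r=Rm.T@r;return 1e3*(c+r*(h-c[2])/r[2])
for h in(.046,.0485):
    print(h,tool(260+268/5,210+128/5,h),tool(260+380/5,210+128/5,h))
# depth check of face near slot
P=[Rm.T@(pt(d,u,v)-p) for u in(290,300,350,360) for v in(232,238,244)]
print(np.array(P)*1e3)
for x in(10,11):
  for z in(14,4):
    u,v=proj(d,p+Rm@np.array([x/1e3,0,.069-z/1e3]));print(x,z,(u-260)*5,(v-210)*5)
E
crop=1; python3 - <<'E'
from h import *
d=load("pics/l_wrist.npz");crop(d,300,225,350,255,14,"pics/l2.png")
E
```

```text
0.046 [13.747 -5.594 46.   ] [13.747   6.7839 46.    ]
0.0485 [13.0202 -5.6499 48.5   ] [13.0202  6.863  48.5   ]
[[ 15.0046 -18.8157  48.8706]
 [ 11.5883 -18.8726  48.6132]
 [  7.8986 -18.9943  49.1621]
 [ 15.2702 -13.1831  47.9277]
 [ 11.7887 -13.2373  47.9376]
 [  8.2552 -13.2959  48.0189]
 [ 14.8368  14.7087  49.4665]
 [ 12.0936  14.6052  46.91  ]
 [  8.1744  14.7589  48.2773]
 [ 15.2157  20.1841  48.1214]
 [ 11.6347  20.3012  48.4562]
 [  8.0638  20.4049  48.6316]]
10 14 318.45202955843774 137.44008929593207
10 4 318.3012007811004 113.7154014426811
11 14 318.4567520061333 129.0913887362899
11 4 318.305577567603 105.64990309672908
```

View pics/l2.png

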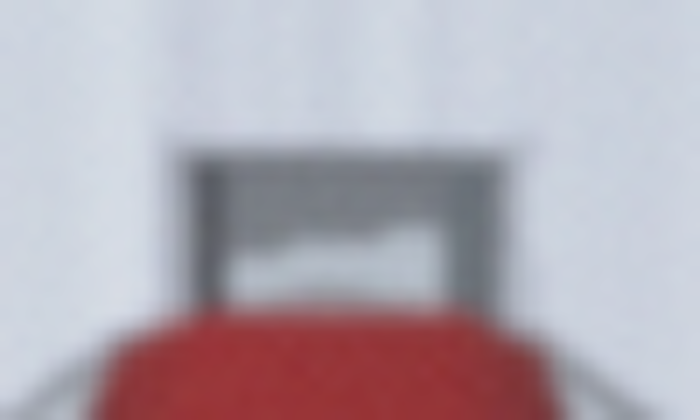

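```bash
python3 -m pendant '[[[0,0,0],[0,0.001,-0.001],1],[[0,0,0],[0,0.001,0],1],[[0,0,0],[0,0,0],1]]'; python3 f.py; python3 -m pendant '[[[0,0,0],[0,0.001,0],1],[[0,0,0],[0,0.001,0],1],[[0,0,0],[0,0,0],1]]'; python3 f.py;  python3 - <<'E'
from h import *
from bench import eyes
d=eyes.get_image("wrist");np.savez("pics/m_wrist.npz",**d);crop(d,260,210,400,310,5,"pics/m1.png")
E
```

```text
time: 13.68
position: [0.5538, 0.0936, 0.1524]
tool_rot: [-2.055, -1.81, -0.547]
ft_force: [-3.9, -3.7, 7.4]
grip_width: 0.179
t 13.675 tool force [ 0.0689 -3.4505 -8.4382] torque [ 1.3181 -0.8069 -0.062 ] depth mm 20.64933958513386 slid mm 13.329828901218237 upslope -1.6988053094347162 gw 0.17916756809197332 q [-0.3417  0.1752  0.5285  1.868  -0.6528  1.2387  0.3114]
time: 14.05
position: [0.5567, 0.094, 0.1511]
tool_rot: [-2.057, -1.81, -0.548]
ft_force: [-2.3, -0.7, -1.1]
grip_width: 0.181
t 14.05 tool force [-1.4473 -2.1543  0.4567] torque [ 0.5684 -0.8784  0.0391] depth mm 22.116998812720638 slid mm 10.499101242050553 upslope -1.584947292108975 gw 0.18072378423385121 q [-0.3412  0.1812  0.5274  1.8641 -0.656   1.236   0.3125]
```

View pics/m1.png

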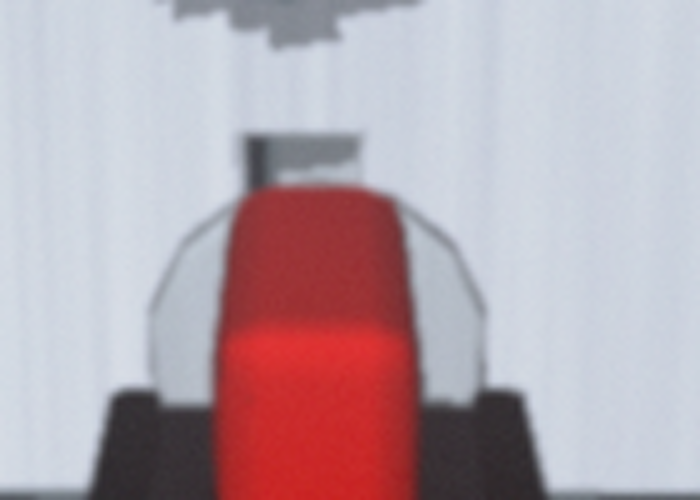

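```bash
python3 -m pendant '[[[0,0,0],[0,0,0.003],1],[[0,0,0],[0,0,0.004],1],[[0,0,0],[0,0,0.004],1],[[0,0,0],[0,0,0],1]]'; python3 f.py
```

```text
time: 14.6
position: [0.5592, 0.099, 0.1421]
tool_rot: [-2.059, -1.811, -0.551]
ft_force: [-1.8, -0.0, -1.6]
grip_width: 0.182
t 14.6 tool force [-1.0154 -1.7591  1.2617] torque [ 0.3634 -0.8289  0.0648] depth mm 32.58841460710339 slid mm 8.671402412782724 upslope -1.5100315590848794 gw 0.18192793011721067 q [-0.3452  0.1913  0.5223  1.8729 -0.6669  1.2145  0.3184]
```

```bash
python3 -m pendant '[[[0,0,0],[0,0,0.004],1],[[0,0,0],[0,0,0.004],1],[[0,0,0],[0,0,0.003],1],[[0,0,0],[0,0,0],1]]'; python3 f.py;python3 -m pendant '[[[0,0,0],[0,0,0.003],1],[[0,0,0],[0,0,0.002],1],[[0,0,0],[0,0,0],1]]'; python3 f.py; python3 - <<'E'
from h import *
from bench import eyes
d=eyes.get_image("wrist");np.savez("pics/n_wrist.npz",**d);crop(d,200,50,440,310,2.5,"pics/n1.png")
d=eyes.get_image("side");np.savez("pics/n_side.npz",**d);crop(d,290,170,510,420,2,"pics/n3.png");
E
```

```text
time: 15.1
position: [0.5601, 0.1043, 0.1328]
tool_rot: [-2.06, -1.811, -0.552]
ft_force: [-1.1, 0.2, -1.7]
grip_width: 0.181
t 15.1 tool force [-0.7834 -1.095   1.5064] torque [ 0.4823 -0.8324  0.0215] depth mm 43.3469624183216 slid mm 8.53427737220493 upslope -1.5332154428798432 gw 0.18123576173625297 q [-0.3489  0.2013  0.517   1.8825 -0.6774  1.1958  0.3245]
time: 15.48
position: [0.5604, 0.1067, 0.1286]
tool_rot: [-2.06, -1.811, -0.552]
ft_force: [-1.7, 0.8, -3.1]
grip_width: 0.178
t 15.475 tool force [-1.0203 -1.8052  2.9459] torque [ 0.4463 -0.837   0.0005] depth mm 48.231897027704726 slid mm 8.49731128777317 upslope -1.544910669609056 gw 0.17847708974564022 q [-0.3506  0.206   0.5145  1.8866 -0.6823  1.1874  0.3274]
```

View pics/n1.png

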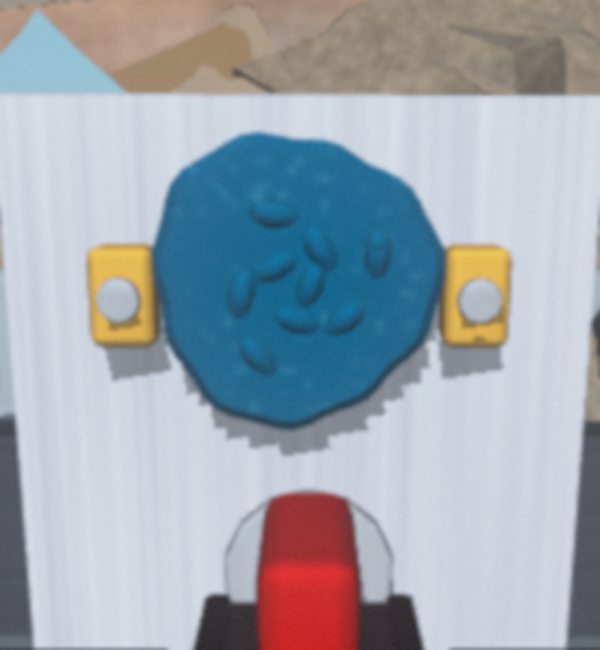

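View pics/n3.png

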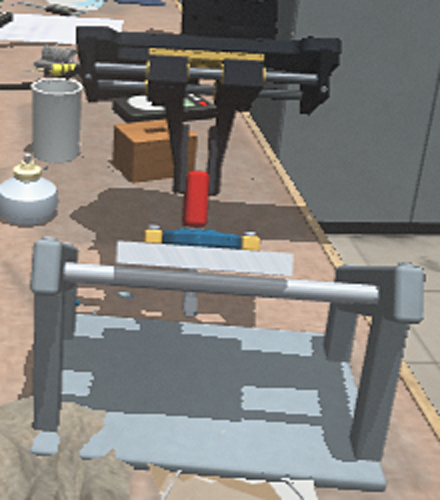

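```bash
python3 -m pendant '[[[0,0,0],[0,0,0.001],1],[[0,0,0],[0,0,0.001],1],[[0,0,0],[0,0,0],1]]'; python3 f.py
```

```text
time: 15.95
position: [0.5608, 0.1067, 0.1285]
tool_rot: [-2.06, -1.81, -0.554]
ft_force: [-5.0, -3.5, 5.5]
grip_width: 0.177
t 15.95 tool force [-0.8365 -4.4794 -6.7969] torque [ 1.4048 -0.7153  0.0082] depth mm 48.31316312790858 slid mm 8.146452165356052 upslope -1.5759859404783434 gw 0.17678927145099965 q [-0.3505  0.2063  0.515   1.8869 -0.6837  1.1867  0.3286]
```

```bash
python3 -m pendant '[[[0,0,0],[0,-0.001,-0.0005],1],[[0,0,0],[0,0,0],1]]'; python3 f.py; python3 -m pendant '[[[0,0,8],[0,0,0],1],[[0,0,8],[0,0,0],1],[[0,0,8],[0,0,0],1],[[0,0,8],[0,0,0],1],[[0,0,0],[0,0,0],1]]' 60; python3 f.py
```

```text
time: 16.2
position: [0.5605, 0.1068, 0.1284]
tool_rot: [-2.061, -1.811, -0.555]
ft_force: [-2.3, -3.8, 5.5]
grip_width: 0.18
t 16.2 tool force [-0.7431 -1.7738 -6.752 ] torque [ 0.7025 -0.7875 -0.0006] depth mm 48.38691986764293 slid mm 8.475793915187687 upslope -1.5820046708151523 gw 0.180315204823037 q [-0.3512  0.2043  0.5147  1.889  -0.6828  1.1843  0.3278]
time: 16.82
position: [0.5607, 0.1072, 0.1287]
tool_rot: [-2.418, -1.142, -0.39]
ft_force: [-1.7, -2.6, 6.3]
grip_width: 0.177
t 16.825 tool force [-0.0927 -1.547  -6.8729] torque [ 0.2352 -0.7825  0.0624] depth mm 48.360845746612824 slid mm 8.271772888386494 upslope -1.0147859584372192 gw 0.17677231835364363 q [-0.3963  0.2087  0.5655  1.89   -0.6942  1.1903 -0.2233]
```

```bash
python3 -m pendant '[[[0,0,8],[0,0,0],1],[[0,0,8],[0,0,0],1],[[0,0,8],[0,0,0],1],[[0,0,8],[0,0,0],1],[[0,0,8],[0,0,0],1],[[0,0,8],[0,0,0],1],[[0,0,8],[0,0,0],1],[[0,0,2],[0,0,0],1]]'; python3 -m pendant '[[[0,0,0],[0,0,0],1],[[0,0,0],[0,0,0],1]]'; python3 f.py; python3 - <<'E'
from h import *
from bench import eyes,monitor
s=monitor.get_state();print(R.from_rotvec(s["tool_rot"]).as_matrix())
d=eyes.get_image("wrist");np.savez("pics/o_wrist.npz",**d);cv2.imwrite("pics/o_wrist.png",d["color"][:,:,::-1])
d=eyes.get_image("side");np.savez("pics/o_side.npz",**d);crop(d,290,170,510,420,2,"pics/o3.png");
E
```

```text
time: 17.82
position: [0.5608, 0.1071, 0.1286]
tool_rot: [-2.612, 0.171, -0.048]
ft_force: [-1.8, -3.3, 5.3]
grip_width: 0.178
time: 18.08
position: [0.5608, 0.1071, 0.1286]
tool_rot: [-2.612, 0.169, -0.049]
ft_force: [-1.9, -3.1, 5.2]
grip_width: 0.177
t 18.075 tool force [-1.5088  0.2898 -6.1623] torque [-0.5604 -0.5164  0.076 ] depth mm 48.36632300469128 slid mm 8.129262210462045 upslope -1.1651371665971801 gw 0.17715107010441708 q [-0.4803  0.2196  0.6624  1.8926 -0.7158  1.2024 -1.2169]
[[ 0.99158334 -0.11086303  0.06687204]
 [-0.12944883 -0.85827708  0.49659184]
 [ 0.00234106 -0.50106871 -0.86540434]]
```

View pics/o_wrist.png

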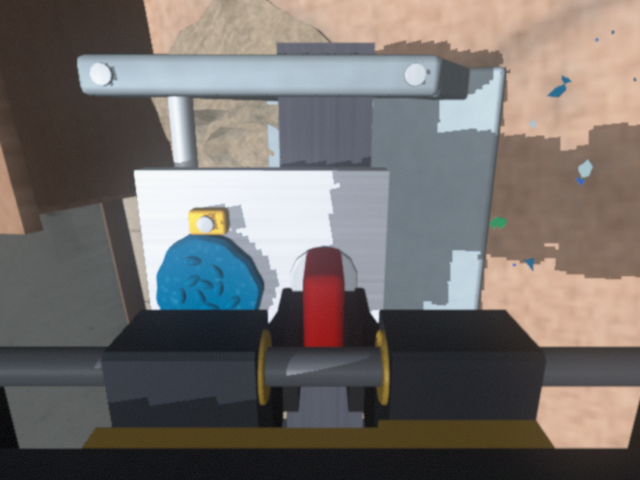

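View pics/o3.png

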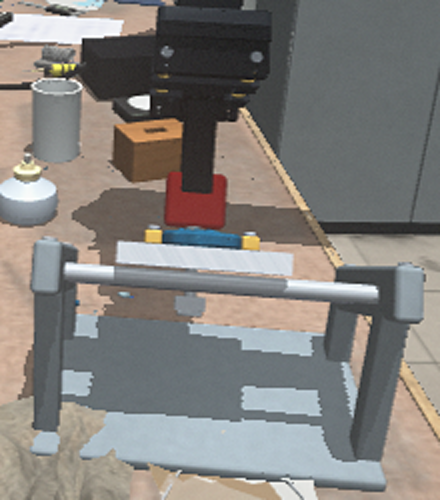

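```bash
python3 -m pendant '[[[0,0,0],[0,0,-0.001],1],[[0,0,0],[0,0,0],0.3],[[0,0,0],[0,0,0],0.1],[[0,0,0],[0,0,0],0.1],[[0,0,0],[0,0,0],0.1],[[0,0,0],[0,0,0],0.1],[[0,0,0],[0,0,0],0.1]]'; python3 f.py
```

```text
time: 19.05
position: [0.5595, 0.107, 0.1284]
tool_rot: [-2.613, 0.168, -0.045]
ft_force: [0.1, -0.5, -0.2]
grip_width: 0.447
t 19.05 tool force [ 0.1534  0.5322 -0.0314] torque [-0.6261 -0.0829  0.1425] depth mm 48.43902437641823 slid mm 9.40210477608229 upslope -1.5511686811600818 gw 0.44748625322474767 q [-0.4803  0.2192  0.6623  1.8932 -0.7138  1.2044 -1.2176]
```

Released; retreat along the tool axis.

```bash
python3 -m pendant '[[[0,0,0],[0,0,-0.008],0.1],[[0,0,0],[0,0,-0.02],0.1],[[0,0,0],[0,0,-0.03],0.1],[[0,0,0],[0,0,-0.04],0.1],[[0,0,0],[0,0,-0.04],0.1],[[0,0,0],[0,0,0],0.1],[[0,0,0],[0,0,0],0.1]]'; python3 - <<'E'
from h import *
from bench import eyes,monitor
for n in("wrist","side","top"):
    d=eyes.get_image(n);np.savez(f"pics/p_{n}.npz",**d);cv2.imwrite(f"pics/p_{n}.png",d["color"][:,:,::-1])
    if n=="side":crop(d,290,170,510,420,2,"pics/p3.png")
E
```

```text
time: 19.92
position: [0.5506, 0.0383, 0.2482]
tool_rot: [-2.612, 0.168, -0.046]
ft_force: [-0.5, 0.6, -0.3]
grip_width: 0.45
```

View pics/p_wrist.png

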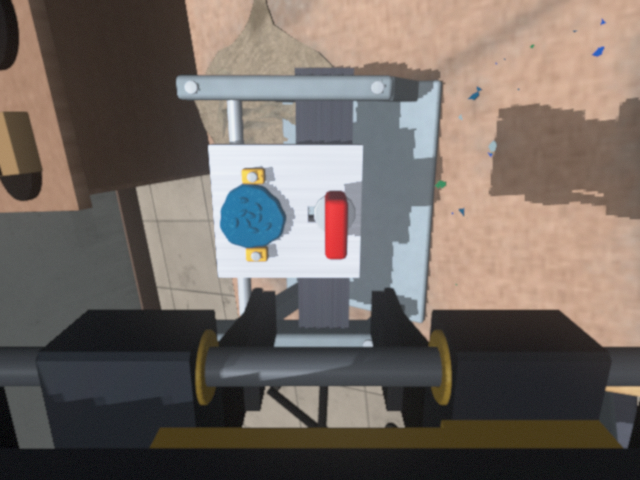

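View pics/p3.png

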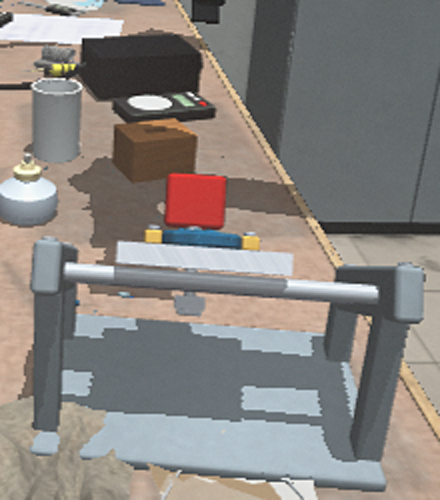

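View pics/p_top.png

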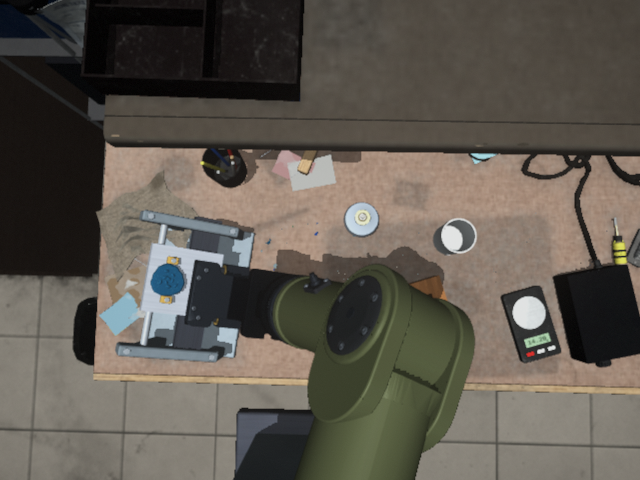

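```bash
python3 - <<'E'
from h import *
d=load("pics/p_wrist.npz");crop(d,200,135,370,285,4.5,"pics/p4.png")
E
```

```text
(no output)
```

View pics/p4.png

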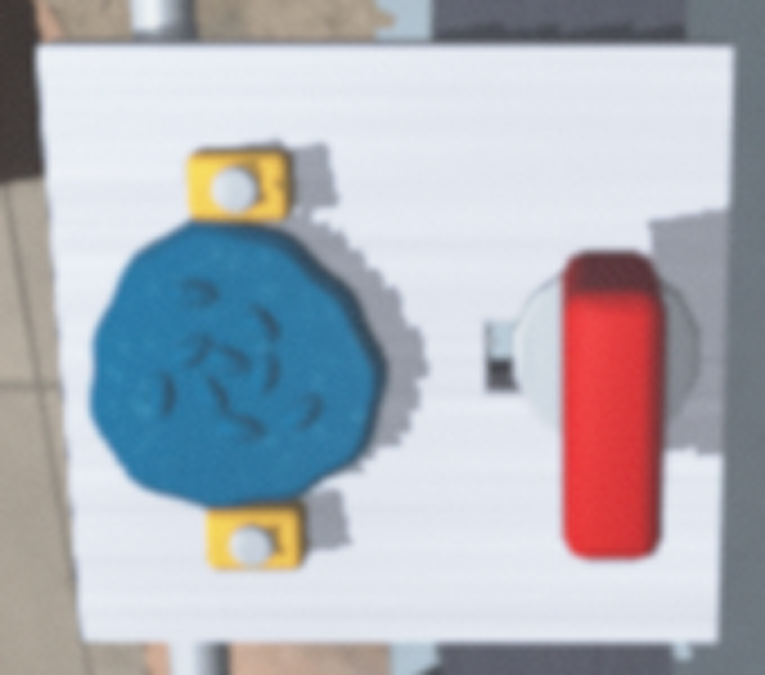

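```bash
python3 - <<'E'
from plane import *
d=load("pics/p_wrist.npz")
f=lambda L:[(200+x/4.5,135+y/4.5) for x,y in L]
# corners: high-far(top-left), low-far, low-near, high-near ; slot uphill part
m,n,Q,C=carriage(d,f(((37,46),(733,46),(718,638),(83,640))),f(((485,322),(513,322),(513,392),(485,392))))
xd=Q[0]-Q[1]+Q[3]-Q[2];xd/=np.linalg.norm(xd);yd=np.cross(n,xd)
B=Q.mean(0)
def rep(k,u,v):
    q=pt(d,200+u/4.5,135+v/4.5);print(k,"x,y,h mm",1e3*np.array([(q-B)@xd,(q-B)@yd,(q-m)@n]))
for u,v in((530,340),(535,390),(685,340),(545,310)):rep("collar",u,v)
for u,v in((610,320),(610,420),(610,530),(585,420),(640,420)):rep("handle",u,v)
def onp(u,v,h):
    c,r=ray(d,200+u/4.5,135+v/4.5);q=c+r*((m+h*n-c)@n)/(r@n);return 1e3*np.array([(q-B)@xd,(q-B)@yd])
print("slot uphill edge mid",onp(485,357,0),"collar L/R",onp(513,350,.004),onp(700,350,.004),"handle top corners",[onp(u,v,.056) for u,v in((566,290),(660,290),(660,556),(564,556))])
# bystanders
t0=load("pics/a_top.npz");t1=load("pics/p_top.npz")
for k,(u,v) in dict(burner=(362,219),beaker=(456,236),pot=(224,165)).items():
    a=t0["color"][v-25:v+25,u-25:u+25].astype(int);b=t1["color"][v-25:v+25,u-25:u+25].astype(int);print(k,np.abs(a-b).mean())
E
```

```text
in 10714 18263 n [-0.0652 -0.4936  0.8673] tilt 29.857435932727242 az 82.47371552862876
corners [[0.6236 0.187  0.1553]
 [0.6103 0.0838 0.0956]
 [0.5019 0.0978 0.0954]
 [0.5147 0.201  0.1551]] [np.float64(0.12), np.float64(0.1093), np.float64(0.1199), np.float64(0.1099)]
x [0.1088 0.8604 0.4978] y [-0.9918  0.1277 -0.0019] 0.0010670670753623675 az x 82.79483657745125 az y 172.66222478773207 elev 29.857047396842415
slot [0.5603 0.126  0.1158] size [np.float64(0.005), np.float64(0.013), np.float64(0.0051), np.float64(0.013)] rel plate centre -0.01915334181363244 0.00023458796169585088
collar x,y,h mm [-24.8455  -4.0077   4.7845]
collar x,y,h mm [-25.6846   5.1679   4.7066]
collar x,y,h mm [-52.3763  -3.8905   4.4791]
collar x,y,h mm [-27.5366  -9.6416   5.7841]
handle x,y,h mm [-37.6849 -18.8479  56.2252]
handle x,y,h mm [-37.7851  -3.2436  55.9823]
handle x,y,h mm [-37.9223  14.8111  54.8442]
handle x,y,h mm [-33.9825  -3.0895  55.3955]
handle x,y,h mm [-42.3493  -3.2863  56.1654]
slot uphill edge mid [-16.6261   0.2159] collar L/R [-21.7923  -2.0092] [-55.1111  -1.9526] handle top corners [array([-31.0899, -23.3833]), array([-45.1316, -23.3581]), array([-45.7007,  18.702 ]), array([-30.7552,  18.6818])]
burner 26.5636
beaker 23.87013333333333
pot 12.497466666666666
```

```bash
python3 - <<'E'
from h import *
t0=load("pics/a_top.npz")["color"];t1=load("pics/p_top.npz")["color"]
for k,(u,v) in dict(burner=(362,219),beaker=(456,236),pot=(224,165)).items():
    a=t0[v-22:v+22,u-25:u+25];b=t1[v-35:v+35,u-40:u+40];r=cv2.matchTemplate(b,a,cv2.TM_CCOEFF_NORMED);print(k,cv2.minMaxLoc(r)[1],np.array(cv2.minMaxLoc(r)[3])-[15,13])
E
python3 - <<'E'
from bench import order,monitor
s=monitor.get_state();print(s["time"],s["ft_force"]);print(order.close_job())
E
```

```text
burner 0.9992552995681763 [0 0]
beaker 0.9993140697479248 [0 0]
pot 0.9995501041412354 [0 0]
20.075 [-1.05755859 -0.00653043  0.41289143]
the job is handed in; nothing more can be done
None
```

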